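Restock the card-deck rack and ease its keeper bar shut

TASK

Put the boxed card decks that lie about on the dresser away in the wooden rack: swing the sprung keeper bar up and back until it stays, then slide each deck lying flat into a bay whose opening matches its thickness (one deck to a bay), fully home against the back. Then bring the keeper bar down across the front again, easing it all the way by its grip so that it never snaps shut, and leave the other things on the dresser where they are.

Things in the scene. Friction and masses are not known exactly. Their poses are not given: they have to be found in the camera images.
- rack: low fixed wooden rack for card decks, 88 deep (x) x 351 wide (y) x 44 high mm; origin at the centre of its underside, +x into the rack; open face at x = -44, before it a 36 mm sill, reaching under the keeper, level with the bay floors. Five bays side by side, 63 wide, 6 mm dividers, floor at z = 8, back wall at x = +36; openings 17, 17, 23, 23, 30 mm high (deck + 3). A deck fully home touches the back and stands 10 mm proud of the face
- keeper (a joint): angle of the rack's sprung brass keeper bar (rad): 0 = down, barring all bays 18 mm before the face; 2.1 = swung up over the roof to its stop. Below about 1.8 spring and weight snap it down fast; on its stop it stays. Pivot axis along rack y at x = -30, z = 22 mm (rack frame); bar 10 mm thick, at radius 37 mm. Lifting it takes about 3 N at the grip
- keeper_grip (a point): centre of the keeper's wooden grip, a cylinder 18 mm thick, 26 mm long, axis along rack y, on a 7 mm stalk at mid width of the bar, 69 mm from the pivot: rack frame x = -97, z = 38 mm with the keeper down, x = 18, z = 72 mm when raised. Pinched on its two flat ends it turns between the fingers as the keeper swings
- slot1 (a point): where the origin (centre of the underside) of a deck lies when it is fully home in slot 1; opening 17 mm high, for a thin deck; on the bay floor at rack frame x = -9, y = 138, z = 8 mm; axes as the rack's
- slot2 (a point): where the origin (centre of the underside) of a deck lies when it is fully home in slot 2; opening 17 mm high, for a thin deck; on the bay floor at rack frame x = -9, y = 69, z = 8 mm; axes as the rack's
- slot3 (a point): where the origin (centre of the underside) of a deck lies when it is fully home in slot 3; opening 23 mm high, for a medium deck; on the bay floor at rack frame x = -9, y = -0, z = 8 mm; axes as the rack's
- slot4 (a point): where the origin (centre of the underside) of a deck lies when it is fully home in slot 4; opening 23 mm high, for a medium deck; on the bay floor at rack frame x = -9, y = -69, z = 8 mm; axes as the rack's
- slot5 (a point): where the origin (centre of the underside) of a deck lies when it is fully home in slot 5; opening 30 mm high, for a thick deck; on the bay floor at rack frame x = -9, y = -138, z = 8 mm; axes as the rack's
- thin_deck1: thin boxed card deck, dark card with a pale paper band, 90 long (x) x 58 wide (y) x 14 thick (z) mm, about 120 g, starts lying flat on the dresser top or is absent; origin at the centre of its underside; either end may go in first
- thin_deck2: thin boxed card deck, dark card with a pale paper band, 90 long (x) x 58 wide (y) x 14 thick (z) mm, about 120 g, starts lying flat on the dresser top or is absent; origin at the centre of its underside; either end may go in first
- mid_deck1: medium boxed card deck, dark card with a pale paper band, 90 long (x) x 58 wide (y) x 20 thick (z) mm, about 144 g, starts lying flat on the dresser top or is absent; origin at the centre of its underside; either end may go in first
- mid_deck2: medium boxed card deck, dark card with a pale paper band, 90 long (x) x 58 wide (y) x 20 thick (z) mm, about 144 g, starts lying flat on the dresser top or is absent; origin at the centre of its underside; either end may go in first
- thick_deck: thick boxed card deck, dark card with a pale paper band, 90 long (x) x 58 wide (y) x 27 thick (z) mm, about 172 g, starts lying flat on the dresser top or is absent; origin at the centre of its underside; either end may go in first
- salve_tin0: round salve tin, 53 mm across, 22 high (a bystander, to be left alone); origin at the centre of its underside
- tealight0: tea light, 40 mm across, 21 high (a bystander, to be left alone); origin at the centre of its underside
- tealight1: tea light, 40 mm across, 21 high (a bystander, to be left alone); origin at the centre of its underside
- candle_jar6: amber candle jar, 57 mm across, 78 high (a bystander, to be left alone); origin at the centre of its underside
- crystal_jade: standing green crystal point, 36 x 32 x 69 mm (a bystander, to be left alone); origin at the centre of its underside

How it is judged:
On the way, in this order (a step that is already met when the one before it is completed fails the run):
1. the keeper bar is raised and leans back on its stop (value of joint keeper above 1.95 rad), for 0.2 s.
2. every deck present is fully home in a bay of its own thickness, the keeper still raised ((distance between thin_deck1 and slot1 below 0.009 m or distance between thin_deck1 and slot2 below 0.009 m) and angle between the x axis of each of thin_deck1, thin_deck2, mid_deck1, mid_deck2, thick_deck and the x axis of rack, either way round below 0.12 rad and angle between each of thin_deck1, thin_deck2, mid_deck1, mid_deck2, thick_deck's own z axis and vertical below 0.12 rad and (distance between thin_deck2 and slot1 below 0.009 m or distance between thin_deck2 and slot2 below 0.009 m) and (distance between mid_deck1 and slot3 below 0.009 m or distance between mid_deck1 and slot4 below 0.009 m) and (distance between mid_deck2 and slot3 below 0.009 m or distance between mid_deck2 and slot4 below 0.009 m) and distance between thick_deck and slot5 below 0.009 m and value of joint keeper above 1.85 rad), for 0.2 s.
At the end, for the whole second after the job is handed in: every deck present lies flat in a bay whose opening matches its thickness, within 9 mm of its home point and 0.12 rad of the rack's direction; the keeper bar is down (below 0.06 rad) ((distance between thin_deck1 and slot1 below 0.009 m or distance between thin_deck1 and slot2 below 0.009 m) and angle between the x axis of each of thin_deck1, thin_deck2, mid_deck1, mid_deck2, thick_deck and the x axis of rack, either way round below 0.12 rad and angle between each of thin_deck1, thin_deck2, mid_deck1, mid_deck2, thick_deck's own z axis and vertical below 0.12 rad and (distance between thin_deck2 and slot1 below 0.009 m or distance between thin_deck2 and slot2 below 0.009 m) and (distance between mid_deck1 and slot3 below 0.009 m or distance between mid_deck1 and slot4 below 0.009 m) and (distance between mid_deck2 and slot3 below 0.009 m or distance between mid_deck2 and slot4 below 0.009 m) and distance between thick_deck and slot5 below 0.009 m and value of joint keeper below 0.06 rad); the robot touches nothing.
It fails at once if the keeper bar snaps down (closing faster than 9 rad/s) (velocity of joint keeper below -9 rad/s).
It fails at once if a bystander is moved more than 5 cm or knocked over ((distance of salve_tin0 from where it was at the start of the episode above 0.05 m or angle between salve_tin0's own z axis and vertical above 0.6 rad) or (distance of tealight0 from where it was at the start of the episode above 0.05 m or angle between tealight0's own z axis and vertical above 0.6 rad) or (distance of tealight1 from where it was at the start of the episode above 0.05 m or angle between tealight1's own z axis and vertical above 0.6 rad) or (distance of candle_jar6 from where it was at the start of the episode above 0.05 m or angle between candle_jar6's own z axis and vertical above 0.6 rad) or (distance of crystal_jade from where it was at the start of the episode above 0.05 m or angle between crystal_jade's own z axis and vertical above 0.6 rad)).
Of thin_deck1, thin_deck2, mid_deck1, mid_deck2, thick_deck only 3 to 4 are there at a start; the rules pass over those that are not, and their reading is None.
At some moment in a run one of thin_deck1, thin_deck2, mid_deck1, mid_deck2, thick_deck may be knocked a few centimetres aside while the robot is not near it.
It also fails if it takes over 210 s, if anything falls off the work surface, if the arm or the gripper's body presses on something with over 40 N, if the wrist force passes 120 N, or if a joint passes its speed limit or range.

ROBOT

A 6-joint arm with a two-finger parallel gripper is mounted at the origin on a cart in front of the work surface, level with it; the furniture and walls round the work are solid. World frame = base frame: x ahead of the robot, y to its left, z up, the work surface at z = 0. Lengths are in m, angles in rad, forces in N, time in s.
With the tool pointing down it reaches from about 0.3 to 0.875 m from the base axis. Payload 6.4 kg.
Tool frame: the origin (TCP) lies midway between the tips of the shut fingers; the grasp point (between the pads) lies ctrl.grip_point_offset behind it (ctrl.grip_point_offset is the distance from the TCP to the grasp point, in m); z points along the fingers, y is the direction in which the jaws open and shut (so a half turn about z gives the same grasp; the last joint's range is limited). The gripper opens to 85 mm and grips with 20 to 120 N. Pads are 22 mm wide; open, the fingers measure 114 mm over their backs; the gripper's body (76 mm by 85 mm) begins 54 mm behind the grasp point. The pads swing forward as they close: fully open they stand 13 mm farther back than shut.
Start: joints at [1.028, 0.181, 1.607, -0, 1.354, -0.206], TCP at [0.19, 0.543, 0.231] pointing down, gripper open.
Joint ranges: [-2.99, 2.99], [-0.89, 2.07], [0.3, 2.58], [-1.14, 4.28], [0, 2.63], [-3.12, 3.12]. Speed limits (rad/s): [2.57, 2.57, 3.01, 3.14, 3.14, 3.14].

INTERFACE

Orientations are given as a unit quaternion [w, x, y, z].
In Python, from bench import ctrl, viewer gives the robot as it stands.
- The arm moves only by the shell command python3 -m handwheel 'ROWS' [OPENING]. ROWS is JSON, a list of rows, each an object with "travel": the shift along the tool's x, y, z as a fraction of full scale, a list of three; "dr": the turn, a rotation vector about the tool's x, y, z as a fraction of full scale, a list of three. A call has 1 to 20 rows; each row shifts and turns the pose as measured when the row begins, along the tool's axes as they then stand; what a row does not reach is not made up. Full scale, the value 1, is 150 mm for a shift and 30 degrees for a turn. A row lasts 1/12 s, in which the tool goes at most 41.7 mm and 7.16 degrees, less where a joint would pass 70% of its speed; a pose out of reach is approached as far as the arm can. A call with a number of a shift or a turn outside -1 to 1 is refused whole. A call with a gripper value outside its range is refused whole. OPENING is the opening, from -1 (shut) to 1 (fully open), set as the call begins (- or left out, the last holds). The fingers move at their own pace and stop on an object; the grip force is fixed at half the most. Time passes only in rows, so rows that do not move let the fingers close. It gives the time, the measured TCP pose, the force and the opening at its end, in the units of the state.
- ctrl.get_obs(): the state, without advancing time (a new reading comes with each control period).
- viewer.camera(name): name is "scene" or "top" or "wrist"; returns the picture (420x560x3 uint8, red, green, blue); there is no depth.
- viewer.get_calibration(name): a dict with "camera_matrix" (3x3 intrinsics, pixels), "R" (3x3) and "t" (3): a world point X has camera coordinates R X + t. Camera axes: x right, y down, z forward; pixel columns grow to the right and rows downward; lengths in m; the calibration is good to about 2 mm. A picture is of the moment at which its call begins: read the wrist's pose just before it. get_calibration takes no time and is no camera call; for the wrist camera it gives the pose at the moment of the call.
- ctrl.hand_in(): hands the job in, once; it reports no verdict.
The state is a dict: "time_s": time; "q": joint angles; "dq": joint speeds; "joint_efforts": joint torques, N m; "eef_pos": TCP position; "eef_rot": TCP orientation; "wrist_force": force on the tool from outside, world axes, zero at the start; "torque": the same for the moment, N m; "opening": opening from 0.0 (shut) to 1.0 (fully open).
Only numpy, scipy, OpenCV 4.12 (cv2) and the standard library are available. Lean on these libraries where they do the work, as an engineer would, in place of code of your own. Each camera call takes 0.05 s, during which the arm holds its last target. There are 200 camera calls.

## Working session

There is one attempt and no reset: what is moved stays moved. The work goes in short steps, Python scripts to look and compute and a shell command to move; the robot and the scene stay as the last step left them, time stands still between calls to the robot, and variables do not carry over. Pictures are saved under pics/ and viewed, about 12 in all and at most 16, crops included, and the job is handed in when it is done.

```bash
ls; mkdir -p pics; python3 - <<'E'
from bench import ctrl, viewer
import cv2, numpy as np
print(ctrl.get_obs()); print(ctrl.grip_point_offset)
for n in ("scene","top"):
    im=viewer.camera(n); cv2.imwrite(f"pics/{n}0.png",im[:,:,::-1]); c=viewer.get_calibration(n)
    print(n,c)
E
```

```text
pics
{'time_s': 0.0, 'q': array([ 1.02770639e+00,  1.81523152e-01,  1.60800565e+00, -1.79232071e-05,
        1.35381081e+00, -2.06299889e-01]), 'dq': array([ 0.00043331, -0.00080518,  0.00079189,  0.00029594, -0.00052922,
       -0.00055498]), 'joint_efforts': array([-1.59108788e-05, -4.44893610e+01, -3.51325142e+01, -2.69715156e-04,
        9.42915387e-03, -2.47404870e-06]), 'eef_pos': array([0.18971008, 0.54221561, 0.23039536]), 'eef_rot': array([-3.11540386e-04,  1.67598318e-01,  9.85854980e-01, -8.16078027e-04]), 'wrist_force': array([-0.53361832, -0.71366998, -0.76482722]), 'torque': array([ 0.0226098 , -0.0178344 ,  0.03738903]), 'opening': 0.9991788772698398}
0.0187
scene {'camera_matrix': array([[466.29378958,   0.        , 277.73147083],
       [  0.        , 466.29378958, 213.40347626],
       [  0.        ,   0.        ,   1.        ]]), 'R': array([[ 0.53996678, -0.84149317,  0.01803096],
       [-0.54279621, -0.36451259, -0.75663918],
       [ 0.64327922,  0.39877288, -0.653584  ]]), 't': array([-0.28566302,  0.33281713,  0.91252761])}
top {'camera_matrix': array([[458.21986084,   0.        , 278.65254417],
       [  0.        , 458.21986084, 210.08513828],
       [  0.        ,   0.        ,   1.        ]]), 'R': array([[-0.00689012, -0.9999754 ,  0.00131636],
       [-0.99477596,  0.00672021, -0.10186084],
       [ 0.10184949, -0.00201131, -0.99479779]]), 't': array([0.03722417, 0.55261806, 1.35720191])}
```

View pics/top0.png

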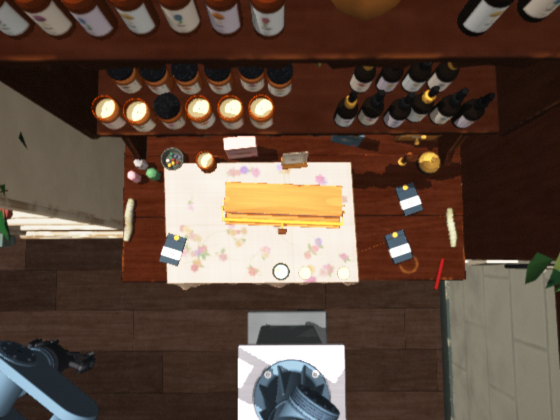

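View pics/scene0.png

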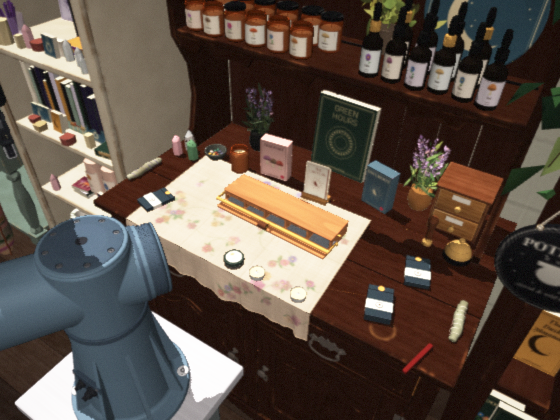

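The top view shows the rack at about (283,205) with its grip at (282,231). There are three decks, at (173,250), (410,199) and (399,246). The scene view agrees. Next I'll measure them.

```bash
cat > h.py <<'E'
from bench import ctrl, viewer
import cv2, numpy as np
from scipy.spatial.transform import Rotation as Ro
def ray(n,uv,z,c=None):
    c=c or viewer.get_calibration(n); K,R,t=c["camera_matrix"],c["R"],c["t"]
    uv=np.atleast_2d(uv).astype(float); d=np.c_[uv,np.ones(len(uv))]@np.linalg.inv(K).T@R
    o=-R.T@t; return (o+d*((z-o[2])/d[:,2])[:,None])[:,:2]
def proj(n,X,c=None):
    c=c or viewer.get_calibration(n); p=np.atleast_2d(X)@c["R"].T+c["t"]; p=p@c["camera_matrix"].T; return p[:,:2]/p[:,2:]
E
python3 - <<'E'
import cv2,numpy as np
t=cv2.imread('pics/top0.png'); s=cv2.imread('pics/scene0.png')
def cr(im,x,y,w=64,h=48,f=4): return cv2.resize(im[y-h//2:y+h//2,x-w//2:x+w//2],None,fx=f,fy=f,interpolation=cv2.INTER_CUBIC)
a=np.hstack([cr(t,173,250),cr(t,410,199),cr(t,399,246)])
b=np.hstack([cr(s,156,198),cr(s,418,272),cr(s,380,304)])
r=np.hstack([cv2.resize(t[165:245,210:356],(384,210),interpolation=cv2.INTER_CUBIC),cv2.resize(s[165:261,205:360],(384,210),interpolation=cv2.INTER_CUBIC)])
cv2.imwrite('pics/c1.png',np.vstack([a,b,r]))
E
```

```text
(no output)
```

View pics/c1.png

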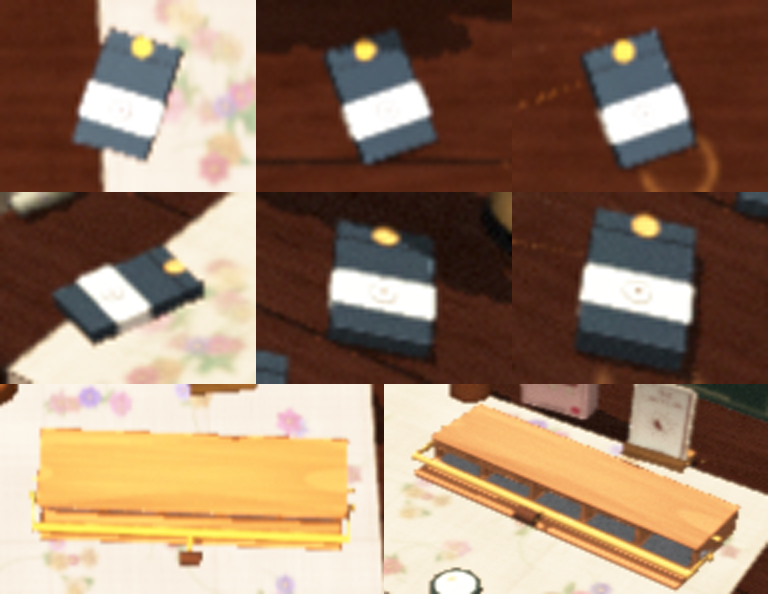

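```bash
python3 - <<'E'
from h import *
t=cv2.imread('pics/top0.png'); hsv=cv2.cvtColor(t,cv2.COLOR_BGR2HSV)
for (x,y) in [(173,250),(410,199),(399,246)]:
    p=hsv[y-24:y+24,x-32:x+32].astype(int)
    m=((p[...,0]>85)&(p[...,0]<130)&(p[...,1]>50)&(p[...,2]>35)).astype(np.uint8)
    m=cv2.morphologyEx(m,cv2.MORPH_OPEN,np.ones((2,2)))
    m=cv2.morphologyEx(cv2.copyMakeBorder(m,20,20,20,20,0),cv2.MORPH_CLOSE,np.ones((15,15)))[20:-20,20:-20]
    c=max(cv2.findContours(m,0,2)[0],key=cv2.contourArea)[:,0]+[x-32,y-24]
    for T in (.014,.020,.027):
        w=ray("top",c,T); r=cv2.minAreaRect((w*1000).astype(np.float32)); print(T,np.round(r[0],1),np.round(r[1],1),round(r[2],1))
h=hsv.astype(int)
m=((h[...,0]>8)&(h[...,0]<28)&(h[...,1]>110)&(h[...,2]>150)).astype(np.uint8)
m[:170]=0;m[245:]=0;m[:,:210]=0;m[:,360:]=0
c=max(cv2.findContours(m,0,2)[0],key=cv2.contourArea)[:,0]
# back roof edge line, at z=.044
w=ray("top",c,.044); xs=c[:,0]
back=np.array([[u,np.where(m[:,u])[0].min()-0.5] for u in range(232,338)])
wb=ray("top",back,.044); f=np.polyfit(wb[:,1],wb[:,0],1); print("back edge x=",f, "yaw",np.degrees(np.arctan(-f[0])))
rows=[ (v,np.where(m[v])[0].min()-.5,np.where(m[v])[0].max()+.5) for v in range(186,212)]
for v,a,b in rows[::5]: print(v, ray("top",[[a,v],[b,v]],.044).round(4).tolist())
print("rect",cv2.minAreaRect((w*1000).astype(np.float32)))
# grip: brown blob near (282,231)
p=h[222:240,270:295]; print(t[231,276:290].tolist())
mm=((p[...,2]<140)&(p[...,1]>100)); ys,xs=np.where(mm); print("grip px",xs.mean()+270,ys.mean()+222,mm.sum(), ray("top",[[xs.mean()+270,ys.mean()+222]],.043))
E
```

```text
0.014 [434.1 352.5] [53.2 81.5] 73.0
0.02 [434.  351.1] [53.  81.2] 73.0
0.027 [433.9 349.5] [52.7 80.8] 73.0
0.014 [ 583.2 -368. ] [88.  56.2] 18.7
0.02 [ 582.4 -366.2] [87.6 56. ] 18.7
0.027 [ 581.6 -364.2] [87.2 55.7] 18.7
0.014 [ 438.  -330.6] [86.3 57. ] 17.9
0.02 [ 437.9 -329.1] [85.9 56.7] 17.9
0.027 [ 437.8 -327.2] [85.5 56.4] 17.9
back edge x= [0.04585358 0.63022189] yaw -2.625377668810889
186 [[0.6251, 0.1927], [0.6227, -0.1559]]
191 [[0.6099, 0.1926], [0.6076, -0.1556]]
196 [[0.5948, 0.1925], [0.5924, -0.1553]]
201 [[0.5797, 0.1984], [0.5773, -0.155]]
206 [[0.5647, 0.2043], [0.5623, -0.1546]]
211 [[0.5496, 0.1953], [0.5472, -0.1633]]
rect ((557.0558471679688, 21.855911254882812), (367.9643249511719, 148.1112823486328), 87.418212890625)
[[213, 233, 244], [178, 212, 226], [95, 132, 182], [55, 93, 166], [51, 90, 164], [49, 89, 164], [50, 88, 163], [50, 87, 163], [52, 89, 163], [50, 86, 159], [84, 110, 150], [208, 228, 243], [227, 240, 250], [228, 240, 250]]
grip px 281.8333333333333 232.5 6 [[0.48422395 0.02447876]]
```

```bash
cat >> h.py <<'E'
RACK=np.array([.587,.019]); PSI=np.radians(-2.6)
def rk(x,y,z=0):
    c,s=np.cos(PSI),np.sin(PSI); return np.array([RACK[0]+c*x-s*y,RACK[1]+s*x+c*y,z])
def torack(p):
    c,s=np.cos(PSI),np.sin(PSI); d=np.array(p)[:2]-RACK; return np.array([c*d[0]+s*d[1],-s*d[0]+c*d[1],*p[2:]])
def plan(pos,yaw,n=None):
    "yaw(rad)= heading of deck x axis; jaws across it (tool y = yaw+90, tool down). prints per-row units"
    o=ctrl.get_obs(); R=Ro.from_quat(np.roll(o["eef_rot"],-1))
    best=None
    for k in (0,np.pi):
        Y=np.array([-np.sin(yaw+k),np.cos(yaw+k),0]);Z=np.array([0,0,-1.]);T=Ro.from_matrix(np.c_[np.cross(Y,Z),Y,Z])
        d=(R.inv()*T).as_rotvec()
        if best is None or np.linalg.norm(d)<np.linalg.norm(best): best=d
    v=R.inv().apply(np.array(pos)-o["eef_pos"])/.15; w=best/np.radians(30)
    n=n or int(max(np.linalg.norm(v)/.26,np.linalg.norm(w)/.22)//1+1)
    print("pos",o["eef_pos"].round(4),"->",np.round(pos,4),"| total",v.round(3),w.round(3),"| n",n,"each",(v/n).round(3),(w/n).round(3))
E
python3 -c "
from h import *
plan(rk(-97,0)*0+np.append(rk(-.12,0)[:2],.2),PSI)"
```

```text
pos [0.1897 0.5423 0.2305] -> [0.4671 0.0244 0.2   ] | total [-2.886 -2.647  0.206] [-0.003 -0.001 -0.557] | n 16 each [-0.18  -0.165  0.013] [-0.    -0.    -0.035]
```

```bash
r='{"travel":[-0.18,-0.165,0.013],"dr":[0,0,-0.035]}'; python3 -m handwheel '[{"travel":[-0.18,-0.16,0.013],"dr":[0,0,-0.035]},{"travel":[-0.18,-0.16,0.013],"dr":[0,0,-0.035]},{"travel":[-0.18,-0.16,0.013],"dr":[0,0,-0.035]},{"travel":[-0.18,-0.16,0.013],"dr":[0,0,-0.035]},{"travel":[-0.18,-0.16,0.013],"dr":[0,0,-0.035]},{"travel":[-0.18,-0.16,0.013],"dr":[0,0,-0.035]},{"travel":[-0.18,-0.16,0.013],"dr":[0,0,-0.035]},{"travel":[-0.18,-0.16,0.013],"dr":[0,0,-0.035]},{"travel":[-0.18,-0.16,0.013],"dr":[0,0,-0.035]},{"travel":[-0.18,-0.16,0.013],"dr":[0,0,-0.035]},{"travel":[-0.18,-0.16,0.013],"dr":[0,0,-0.035]},{"travel":[-0.18,-0.16,0.013],"dr":[0,0,-0.035]},{"travel":[0,0,0],"dr":[0,0,0]}]'; python3 -c "
from h import *
plan(rk(-97,0)*0+np.append(rk(-.12,0)[:2],.2),PSI)"
```

```text
time_s: 1.18
eef_pos: [0.4444, 0.173, 0.2013]
eef_rot: [-0.002, 0.049, 0.999, -0.002]
wrist_force: [-0.2, -0.2, -0.4]
opening: 1.002
pos [0.4444 0.173  0.2013] -> [0.4671 0.0244 0.2   ] | total [-0.247 -0.971  0.012] [-0.008 -0.009 -0.099] | n 4 each [-0.062 -0.243  0.003] [-0.002 -0.002 -0.025]
```

```bash
python3 -m handwheel '[{"travel":[-0.06,-0.245,0],"dr":[0,0,-0.025]},{"travel":[-0.06,-0.245,0],"dr":[0,0,-0.025]},{"travel":[-0.06,-0.245,0],"dr":[0,0,-0.025]},{"travel":[-0.06,-0.245,0],"dr":[0,0,-0.025]},{"travel":[0,0,0],"dr":[0,0,0]}]'; python3 - <<'E'
from h import *
c=viewer.get_calibration("wrist"); im=viewer.camera("wrist"); np.savez("pics/w1.npz",im=im,**c); cv2.imwrite("pics/w1.png",im[:,:,::-1])
print("grip pred px",proj("wrist",rk(-.097,0,.038),c),"rack face corners",[proj("wrist",rk(a,b,.044),c).round(0).tolist() for a in(-.044,.044) for b in (-.1755,.1755)])
E
```

```text
time_s: 1.6
eef_pos: [0.4686, 0.0198, 0.1999]
eef_rot: [-0.004, 0.02, 1.0, -0.002]
wrist_force: [-0.1, -0.0, -0.0]
opening: 1.002
grip pred px [[285.81831936 208.84318947]] rack face corners [[[100.0, 263.0]], [[471.0, 265.0]], [[113.0, 340.0]], [[456.0, 342.0]]]
```

View pics/w1.png

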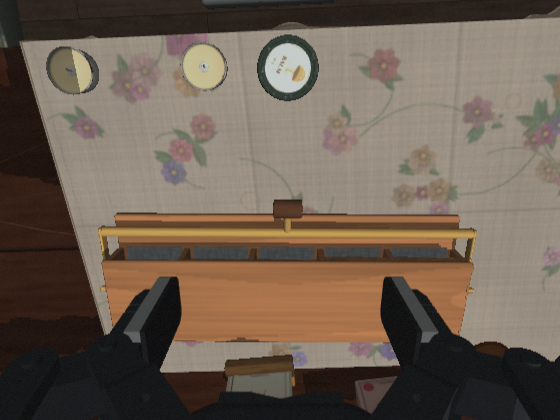

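The wrist view shows the rack square-on. The front roof edge is on row 262, columns 103–474, and the grip is at (288,208). I'll refine the rack pose from it.

```bash
python3 - <<'E'
from h import *
d=np.load("pics/w1.npz"); im=d["im"]; c={k:d[k] for k in("camera_matrix","R","t")}
h=cv2.cvtColor(im,cv2.COLOR_RGB2HSV).astype(int); 
m=(h[...,0]<20)&(h[...,1]>110)&(h[...,2]>110)
for v in (268,275,282,290):
    u=np.where(m[v,90:490])[0]+90; w=ray("",[[u.min()-.5,v],[u.max()+.5,v]],.044,c); print(v,u.min(),u.max(),w.round(4).tolist(),"mid",w.mean(0).round(4),"wid",np.linalg.norm(w[0]-w[1]).round(4))
# front roof edge: first row of bright roof after the gap
pts=[]
for u in list(range(125,180))+list(range(200,250))+list(range(262,312))+list(range(330,375))+list(range(395,440)):
    col=m[245:275,u]; k=np.where(~col)[0]; pts.append([u,245+k.max()+.5] if len(k) else [u,np.nan])
pts=np.array(pts); pts=pts[~np.isnan(pts[:,1])]; w=ray("",pts,.044,c); f=np.polyfit(w[:,1],w[:,0],1); print("front edge",f,np.degrees(np.arctan(-f[0])), "std",np.std(w[:,0]-np.polyval(f,w[:,1])))
g=(h[...,2]<110)&(h[...,1]>60); g[:198]=0;g[219:]=0;g[:,:268]=0;g[:,308:]=0
n,l,s,ce=cv2.connectedComponentsWithStats(g.astype(np.uint8)); i=1+s[1:,4].argmax(); print("grip",s[i],ce[i],ray("",[ce[i]],.042,c))
E
```

```text
268 101 473 [[0.5405, -0.1545], [0.5542, 0.1989]] mid [0.5473 0.0222] wid 0.3537
275 104 470 [[0.5481, -0.1532], [0.5616, 0.197]] mid [0.5548 0.0219] wid 0.3505
282 105 469 [[0.5556, -0.1538], [0.5692, 0.197]] mid [0.5624 0.0216] wid 0.3511
290 105 473 [[0.5644, -0.1555], [0.5782, 0.2021]] mid [0.5713 0.0233] wid 0.3578
front edge [0.04575664 0.5394816 ] -2.6198350714856184 std 0.0002956690675075491
grip [268 200  40  19 554] [287.37906137 208.90072202] [[0.48883946 0.02480441]]
```

```bash
sed -i 's/RACK=np.array(\[.587,.019\])/RACK=np.array([.585,.0205])/; s/radians(-2.6)/radians(-2.62)/' h.py; python3 -c "
from h import *
plan(rk(-.097,0,.022),PSI)"
```

```text
pos [0.4679 0.0222 0.1997] -> [0.4881 0.0249 0.022 ] | total [-0.144  0.026  1.183] [-0.003 -0.016  0.008] | n 5 each [-0.029  0.005  0.237] [-0.001 -0.003  0.002]
```

```bash
python3 -m handwheel '[{"travel":[-0.05,0.01,0.2],"dr":[0,0,0]},{"travel":[-0.05,0.01,0.2],"dr":[0,0,0]},{"travel":[-0.04,0.005,0.2],"dr":[0,0,0]},{"travel":[0,0,0.2],"dr":[0,0,0]},{"travel":[0,0,0.2],"dr":[0,0,0]},{"travel":[0,0,0.18],"dr":[0,0,0]},{"travel":[0,0,0],"dr":[0,0,0]}]'; python3 -c "
from h import *
plan(rk(-.097,0,.022),PSI)"
```

```text
time_s: 2.23
eef_pos: [0.4896, 0.032, 0.0183]
eef_rot: [-0.001, 0.022, 1.0, 0.0]
wrist_force: [-1.8, 0.7, 0.0]
opening: 1.0
pos [0.4896 0.032  0.0183] -> [0.4881 0.0249 0.022 ] | total [ 0.008 -0.047 -0.024] [ 0.001 -0.005  0.005] | n 1 each [ 0.008 -0.047 -0.024] [ 0.001 -0.005  0.005]
```

```bash
python3 -m handwheel '[{"travel":[0,-0.045,-0.02],"dr":[0,0,0]},{"travel":[0,0,0],"dr":[0,0,0]}]'; python3 -m handwheel '[{"travel":[0,0,0],"dr":[0,0,0]},{"travel":[0,0,0],"dr":[0,0,0]},{"travel":[0,0,0],"dr":[0,0,0]},{"travel":[0,0,0],"dr":[0,0,0]},{"travel":[0,0,0],"dr":[0,0,0]},{"travel":[0,0,0],"dr":[0,0,0]},{"travel":[0,0,0],"dr":[0,0,0]},{"travel":[0,0,0],"dr":[0,0,0]},{"travel":[0,0,0],"dr":[0,0,0]},{"travel":[0,0,0],"dr":[0,0,0]}]' -1;python3 -c "
from h import *
im=viewer.camera('wrist'); cv2.imwrite('pics/w2.png',im[:,:,::-1])
plan(rk(-.097,0,.022),PSI)"
```

```text
time_s: 2.4
eef_pos: [0.4875, 0.0274, 0.021]
eef_rot: [-0.003, 0.02, 1.0, 0.001]
wrist_force: [0.7, -0.0, 0.6]
opening: 0.997
time_s: 3.23
eef_pos: [0.4924, 0.0244, 0.0291]
eef_rot: [0.003, 0.02, 1.0, -0.002]
wrist_force: [0.2, -0.6, -2.8]
opening: 0.286
pos [0.4924 0.0245 0.0291] -> [0.4881 0.0249 0.022 ] | total [0.029 0.002 0.047] [-0.008  0.01   0.01 ] | n 1 each [0.029 0.002 0.047] [-0.008  0.01   0.01 ]
```

View pics/w2.png

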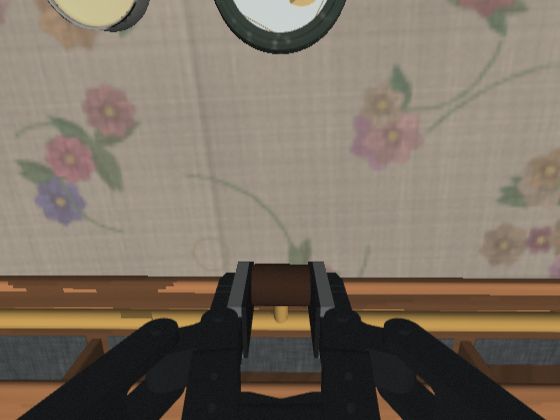

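The grip is pinched, at an opening of 24 mm. Now I'll swing it along the arc.

```bash
cat >> h.py <<'E'
def arc(off=.018):
    o=ctrl.get_obs(); p=torack(o["eef_pos"]); dx,dz=p[0]+.030,p[2]+off-.022
    a=np.degrees(np.arctan2(dz,-dx)); print("rack",p.round(4),"phi",a.round(1),"theta",np.radians(a-13.4).round(3),"r",np.hypot(dx,dz).round(4),"F",o["wrist_force"].round(1),"open",round(o["opening"],3))
    return a
E
python3 -c "from h import *;arc()"
python3 -m handwheel '[{"travel":[-0.027,0,-0.058],"dr":[0,0,0]},{"travel":[-0.035,0,-0.054],"dr":[0,0,0]},{"travel":[-0.042,0,-0.048],"dr":[0,0,0]},{"travel":[-0.048,0,-0.042],"dr":[0,0,0]}]' ;python3 -c "from h import *;arc();plan([.5,.03,.1],PSI)"
```

```text
rack [-0.0927 -0.0003  0.0291] phi 21.8 theta 0.147 r 0.0675 F [ 1.2 -1.5 -2.8] open 0.283
time_s: 3.62
eef_pos: [0.5101, 0.0237, 0.0572]
eef_rot: [-0.004, 0.02, 1.0, -0.002]
wrist_force: [-3.8, -3.5, -10.1]
opening: 0.283
rack [-0.0749 -0.0002  0.0572] phi 49.8 theta 0.636 r 0.0697 F [ -3.8  -3.5 -10.1] open 0.283
pos [0.5101 0.0237 0.0572] -> [0.5  0.03 0.1 ] | total [ 0.072  0.038 -0.285] [-0.009 -0.016  0.012] | n 2 each [ 0.036  0.019 -0.142] [-0.004 -0.008  0.006]
```

```bash
python3 -m handwheel '[{"travel":[-0.052,0,-0.038],"dr":[0,0,0]},{"travel":[-0.057,0,-0.03],"dr":[0,0,0]},{"travel":[-0.06,0,-0.022],"dr":[0,0,0]},{"travel":[-0.063,0,-0.014],"dr":[0,0,0]}]' ;python3 -c "from h import *;arc();plan([.5,.03,.1],PSI)"
```

```text
time_s: 3.95
eef_pos: [0.5429, 0.0222, 0.0739]
eef_rot: [-0.011, 0.019, 1.0, -0.003]
wrist_force: [-4.0, -4.4, -7.6]
opening: 0.276
rack [-0.0422 -0.0002  0.0739] phi 80.1 theta 1.165 r 0.071 F [-4.  -4.4 -7.6] open 0.276
pos [0.5429 0.0222 0.0739] -> [0.5  0.03 0.1 ] | total [ 0.291  0.04  -0.168] [-0.011 -0.041  0.015] | n 2 each [ 0.146  0.02  -0.084] [-0.005 -0.02   0.007]
```

```bash
python3 -m handwheel '[{"travel":[-0.064,0,-0.003],"dr":[0,-0.01,0]},{"travel":[-0.064,0,0.005],"dr":[0,-0.01,0]},{"travel":[-0.063,0,0.013],"dr":[0,-0.01,0]},{"travel":[-0.061,0,0.02],"dr":[0,-0.01,0]}]' ;python3 -c "from h import *;arc();plan([.5,.03,.1],PSI)"
```

```text
time_s: 4.28
eef_pos: [0.5842, 0.0204, 0.0734]
eef_rot: [-0.001, 0.019, 1.0, -0.003]
wrist_force: [-5.0, -2.2, -5.3]
opening: 0.256
rack [-0.0008 -0.0001  0.0734] phi 112.9 theta 1.736 r 0.0753 F [-5.  -2.2 -5.3] open 0.256
pos [0.5842 0.0204 0.0734] -> [0.5  0.03 0.1 ] | total [ 0.564  0.042 -0.177] [-0.013 -0.003  0.016] | n 3 each [ 0.188  0.014 -0.059] [-0.004 -0.001  0.005]
```

```bash
python3 -m handwheel '[{"travel":[-0.045,0,0.045],"dr":[0,0,0]},{"travel":[-0.045,0,0.045],"dr":[0,0,0]},{"travel":[-0.045,0,0.045],"dr":[0,0,0]}]' ;python3 -c "
from h import *;arc();plan([.5,.03,.1],PSI)
im=viewer.camera('wrist'); cv2.imwrite('pics/w3.png',im[:,:,::-1])"
```

```text
time_s: 4.53
eef_pos: [0.6129, 0.0209, 0.0595]
eef_rot: [0.005, 0.019, 1.0, -0.002]
wrist_force: [0.6, 1.3, 0.1]
opening: 0.15
rack [0.0278 0.0017 0.0595] phi 136.2 theta 2.143 r 0.0801 F [0.6 1.3 0.1] open 0.15
pos [0.6129 0.0209 0.0595] -> [0.5  0.03 0.1 ] | total [ 0.751  0.031 -0.278] [-0.008  0.02   0.014] | n 4 each [ 0.188  0.008 -0.07 ] [-0.002  0.005  0.004]
```

View pics/w3.png

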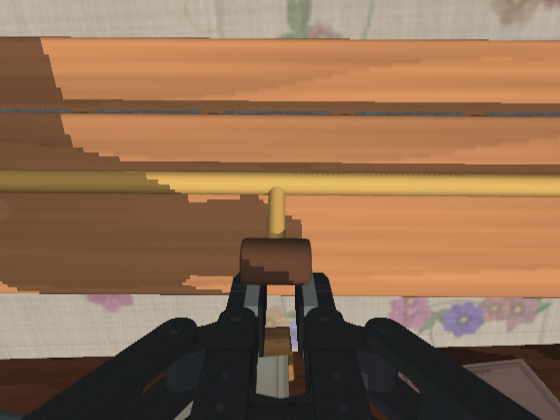

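The grip slid out of the fingers near the stop, and they are now behind it. I'll check whether the keeper is on its stop.

```bash
python3 - <<'E'
from h import *
c=viewer.get_calibration("wrist")
for th in (1.7,1.8,1.9,2.0,2.1):
    a=th+np.radians(13.4); f=lambda r,y=0: rk(-.03-r*np.cos(a),y,.022+r*np.sin(a))
    print(th,"grip",proj("",f(.069),c).round(0),"bar",proj("",f(.037),c).round(0))
im=viewer.camera("wrist"); old=cv2.imread("pics/w3.png")[:,:,::-1]; print(np.abs(im.astype(int)-old).mean())
E
```

```text
1.7 grip [[278. 235.]] bar [[279. 181.]]
1.8 grip [[278. 248.]] bar [[279. 188.]]
1.9 grip [[278. 258.]] bar [[279. 194.]]
2.0 grip [[278. 266.]] bar [[279. 199.]]
2.1 grip [[278. 272.]] bar [[279. 203.]]
6.997626133786848
```

```bash
python3 - <<'E'
from h import *
for i in range(2):
    o=ctrl.get_obs();im=viewer.camera("wrist"); h=cv2.cvtColor(im,cv2.COLOR_RGB2HSV)
    print(o["time_s"],o["eef_pos"].round(4),o["opening"],h[100:300:6,400].tolist() if i==0 else "")
    cv2.imwrite(f"pics/w4{i}.png",im[:,:,::-1])
E
```

```text
4.6333 [0.6134 0.0197 0.0589] 0.004699391175824459 [[13, 141, 202], [12, 135, 119], [90, 9, 85], [13, 140, 177], [13, 140, 182], [13, 139, 171], [13, 140, 175], [13, 142, 176], [13, 142, 187], [12, 139, 182], [13, 142, 194], [12, 136, 122], [14, 137, 110], [19, 143, 192], [20, 138, 225], [19, 143, 219], [17, 143, 150], [13, 142, 205], [13, 140, 207], [13, 141, 208], [12, 139, 203], [13, 142, 205], [13, 142, 201], [13, 142, 200], [13, 140, 206], [13, 140, 204], [13, 142, 198], [13, 140, 202], [13, 142, 205], [13, 139, 205], [13, 141, 215], [12, 141, 205], [13, 142, 199], [8, 38, 181]]
4.6833 [0.6127 0.0194 0.059 ] 0.003975938329483793
```

View pics/w41.png

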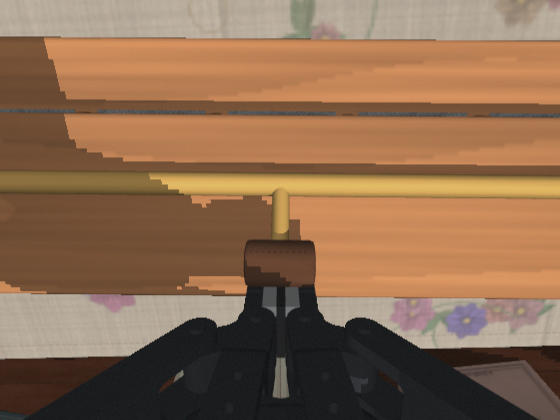

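The keeper stands still with nothing in front of it (bar on row 185, grip at (280,262)), so it is on its stop. I'll cross-check the roof edges to refine rack x.

```bash
python3 - <<'E'
from h import *
c=viewer.get_calibration("wrist")
im=cv2.imread("pics/w41.png"); g=cv2.cvtColor(im,cv2.COLOR_BGR2GRAY).astype(int)
for u in (420,): print([(v,int(g[v,u])) for v in list(range(30,46))+list(range(100,124))+list(range(286,302))])
for n,x,z in (("sill front",-.080,.008),("roof front",-.044,.044),("roof back",.044,.044),("sill/floor at face",-.044,.008)): print(n,proj("",rk(x,-.05 if 0 else .06,z),c).round(1),proj("",rk(x,-.06,z),c).round(1))
print(ray("",[[280,115],[280,296]],.044,c), torack(ray("",[[280,115]],.044,c)[0]),torack(ray("",[[280,296]],.044,c)[0]))
E
```

```text
[(30, 167), (31, 167), (32, 166), (33, 166), (34, 165), (35, 166), (36, 167), (37, 167), (38, 165), (39, 119), (40, 116), (41, 138), (42, 141), (43, 147), (44, 150), (45, 147), (100, 155), (101, 153), (102, 118), (103, 88), (104, 89), (105, 88), (106, 88), (107, 88), (108, 89), (109, 91), (110, 91), (111, 91), (112, 90), (113, 86), (114, 78), (115, 67), (116, 84), (117, 109), (118, 123), (119, 129), (120, 134), (121, 138), (122, 139), (123, 137), (286, 155), (287, 153), (288, 153), (289, 153), (290, 154), (291, 152), (292, 150), (293, 150), (294, 150), (295, 147), (296, 144), (297, 114), (298, 131), (299, 147), (300, 144), (301, 143)]
sill front [[404.6  36.2]] [[161.7  33.9]]
roof front [[421.1 118.3]] [[143.4 115.4]]
roof back [[396.7 293.6]] [[164.  290.9]]
sill/floor at face [[396.  111.5]] [[168.7 109.2]]
[[0.54024178 0.02164257]
 [0.63119396 0.01828654]] [-0.04476367 -0.00090459] [ 4.62468532e-02 -9.95459846e-05]
```

```bash
sed -i 's/\[.585,.0205\]/[.586,.0205]/' h.py; python3 -m handwheel '[{"travel":[-0.05,0,0],"dr":[0,0,0]},{"travel":[-0.02,0,-0.03],"dr":[0,0,0]},{"travel":[0,0,-0.15],"dr":[0,0,0]},{"travel":[0,0,-0.2],"dr":[0,0,0]},{"travel":[0,0,-0.2],"dr":[0,0,0]},{"travel":[0,0,-0.2],"dr":[0,0,0]},{"travel":[0,0,-0.2],"dr":[0,0,0]}]' 1; python3 -c "
from h import *
plan([.47,-.30,.25],np.radians(18.3))"
```

```text
time_s: 5.32
eef_pos: [0.6191, 0.02, 0.2071]
eef_rot: [-0.001, 0.019, 1.0, -0.003]
wrist_force: [0.4, -0.3, -0.6]
opening: 0.971
pos [0.6191 0.02   0.2071] -> [ 0.47 -0.3   0.25] | total [ 0.913 -2.171 -0.271] [-0.011 -0.005 -0.683] | n 10 each [ 0.091 -0.217 -0.027] [-0.001 -0.001 -0.068]
```

```bash
python3 -m handwheel '[{"travel":[0.09,-0.22,-0.027],"dr":[0,0,0]},{"travel":[0.09,-0.22,-0.027],"dr":[0,0,0]},{"travel":[0.09,-0.22,-0.027],"dr":[0,0,0]},{"travel":[0.09,-0.22,-0.027],"dr":[0,0,0]},{"travel":[0.09,-0.22,-0.027],"dr":[0,0,0]},{"travel":[0.09,-0.22,-0.027],"dr":[0,0,0]},{"travel":[0.09,-0.22,-0.027],"dr":[0,0,0]},{"travel":[0.09,-0.22,-0.027],"dr":[0,0,0]},{"travel":[0.09,-0.22,-0.027],"dr":[0,0,0]},{"travel":[0.09,-0.22,-0.027],"dr":[0,0,0]},{"travel":[0,0,0],"dr":[0,0,-0.17]},{"travel":[0,0,0],"dr":[0,0,-0.17]},{"travel":[0,0,0],"dr":[0,0,-0.17]},{"travel":[0,0,0],"dr":[0,0,-0.17]},{"travel":[0,0,0],"dr":[0,0,0]}]' ; python3 - <<'E'
from h import *
print(ctrl.get_obs()["eef_pos"])
c=viewer.get_calibration("wrist"); im=viewer.camera("wrist"); np.savez("pics/w5.npz",im=im,**c); cv2.imwrite("pics/w5.png",im[:,:,::-1])
E
```

```text
time_s: 6.57
eef_pos: [0.4725, -0.3258, 0.2796]
eef_rot: [0.015, -0.166, 0.986, -0.016]
wrist_force: [0.3, 0.1, -0.1]
opening: 1.003
[ 0.47247249 -0.32581806  0.27956947]
```

View pics/w5.png

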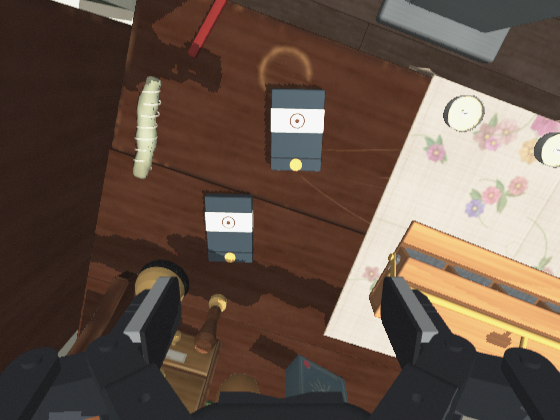

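```bash
cat >> h.py <<'E'
def decks(im,c,boxes,Ts=(.014,.020,.027)):
    h=cv2.cvtColor(im,cv2.COLOR_RGB2HSV).astype(int); g=cv2.cvtColor(im,cv2.COLOR_RGB2GRAY)
    for x0,y0,x1,y1 in boxes:
        p=h[y0:y1,x0:x1]; m=(((p[...,0]>85)&(p[...,0]<130)&(p[...,1]>50)&(p[...,2]>58))|((p[...,1]<40)&(p[...,2]>150))|((p[...,0]>18)&(p[...,0]<35)&(p[...,2]>150))).astype(np.uint8)
        m=cv2.morphologyEx(m,cv2.MORPH_OPEN,np.ones((3,3))); 
        k=max(cv2.findContours(m,0,1)[0],key=cv2.contourArea)
        hull=cv2.convexHull(k)[:,0]+[x0,y0]; cu=hull.mean(0)
        for T in Ts:
            w=ray("",hull,T,c)*1000; r=cv2.minAreaRect(w.astype(np.float32)); print((x0,y0),T,"ctr",np.round(r[0],1),"size",np.round(r[1],1),"ang",round(r[2],1))
E
python3 - <<'E'
from h import *
d=np.load("pics/w5.npz"); c={k:d[k] for k in("camera_matrix","R","t")}
decks(d["im"],c,[(255,75,340,190),(190,180,270,280)])
h=cv2.cvtColor(d["im"],cv2.COLOR_RGB2HSV); print(h[155:178,285].tolist()); print(h[250:270,215].tolist()); print(h[150,262:278].tolist())
E
```

```text
(255, 75) 0.014 ctr [ 434.9 -328.9] size [74.2 58.9] ang 18.5
(255, 75) 0.02 ctr [ 434.2 -329.2] size [73.1 58.1] ang 18.5
(255, 75) 0.027 ctr [ 433.4 -329.6] size [71.8 57.1] ang 18.5
(190, 180) 0.014 ctr [ 580.3 -367.3] size [73.8 59.8] ang 19.8
(190, 180) 0.02 ctr [ 577.4 -367. ] size [72.7 58.9] ang 19.8
(190, 180) 0.027 ctr [ 574.1 -366.7] size [71.4 57.9] ang 19.8
[[100, 53, 111], [100, 52, 112], [103, 46, 89], [102, 43, 88], [101, 52, 107], [102, 53, 111], [101, 57, 111], [100, 54, 113], [99, 55, 111], [100, 55, 111], [101, 54, 113], [99, 55, 112], [101, 57, 112], [101, 55, 112], [100, 54, 109], [3, 36, 84], [8, 142, 90], [8, 145, 88], [9, 142, 90], [9, 139, 90], [9, 136, 90], [8, 133, 90], [9, 146, 89]]
[[99, 54, 108], [103, 46, 78], [104, 46, 61], [99, 53, 68], [101, 55, 65], [101, 54, 66], [101, 54, 66], [99, 54, 66], [102, 49, 68], [101, 54, 66], [102, 50, 66], [170, 15, 51], [7, 111, 53], [10, 130, 55], [10, 132, 54], [9, 118, 56], [10, 132, 58], [10, 132, 56], [9, 132, 56], [9, 132, 56]]
[[9, 148, 88], [9, 146, 89], [9, 144, 78], [9, 142, 79], [9, 123, 58], [9, 139, 57], [8, 117, 59], [8, 130, 59], [8, 102, 60], [101, 53, 97], [99, 52, 112], [100, 49, 110], [101, 51, 111], [100, 53, 111], [103, 55, 112], [101, 55, 111]]
```

```bash
sed -i 's/(p\[...,1\]>50)&(p\[...,2\]>58)/(p[...,1]>25)\&(p[...,2]>55)/' h.py; python3 - <<'E'
from h import *
d=np.load("pics/w5.npz"); c={k:d[k] for k in("camera_matrix","R","t")}
decks(d["im"],c,[(255,75,340,190),(190,180,270,280)])
cam=-c["R"].T@c["t"]; print("cam",cam)
E
```

```text
(255, 75) 0.014 ctr [ 442.5 -326.4] size [90.8 58.9] ang 18.5
(255, 75) 0.02 ctr [ 441.7 -326.7] size [89.4 58.1] ang 18.5
(255, 75) 0.027 ctr [ 440.8 -327.1] size [87.8 57.1] ang 18.5
(190, 180) 0.014 ctr [ 586.9 -365.5] size [89.5 59.3] ang 17.8
(190, 180) 0.02 ctr [ 584.  -365.3] size [88.2 58.5] ang 17.8
(190, 180) 0.027 ctr [ 580.6 -365. ] size [86.6 57.4] ang 17.8
cam [ 0.38783962 -0.34956798  0.42001397]
```

```bash
python3 - <<'E'
from h import *
im=cv2.imread("pics/scene0.png"); hsv=cv2.cvtColor(im,cv2.COLOR_BGR2HSV)
for (cx,cy,a) in ((.4415,-.327,18.5),(.584,-.3655,17.8)):
    a=np.radians(a); ux=np.array([np.cos(a),np.sin(a)]); uy=np.array([-ux[1],ux[0]]); C=np.array([cx,cy])
    for s in (-.6,0,.6):
        P=C-ux*.045+uy*.029*s
        px=[proj("scene",[*P,z]).round(1)[0].tolist() for z in (0,.014,.02,.027)]
        u=int(round(px[1][0])); v0=int(px[3][1])-6; print(px); print([(v0+i,*map(int,hsv[v0+i,u])) for i in range(20)])
E
```

```text
[[383.6, 323.8], [384.6, 319.9], [385.1, 318.2], [385.6, 316.3]]
[(310, 30, 2, 254), (311, 43, 11, 156), (312, 100, 65, 90), (313, 102, 72, 89), (314, 104, 66, 93), (315, 103, 69, 89), (316, 102, 63, 89), (317, 102, 62, 91), (318, 101, 55, 88), (319, 102, 72, 46), (320, 96, 55, 46), (321, 103, 59, 39), (322, 105, 49, 42), (323, 105, 38, 40), (324, 2, 102, 35), (325, 9, 176, 45), (326, 10, 181, 69), (327, 8, 188, 68), (328, 8, 192, 69), (329, 8, 182, 73)]
[[375.6, 322.1], [376.6, 318.2], [377.0, 316.5], [377.6, 314.6]]
[(308, 30, 1, 254), (309, 25, 15, 206), (310, 105, 36, 99), (311, 104, 69, 92), (312, 104, 69, 93), (313, 102, 63, 89), (314, 102, 62, 90), (315, 101, 62, 90), (316, 102, 63, 89), (317, 103, 65, 47), (318, 97, 56, 41), (319, 94, 42, 43), (320, 101, 54, 38), (321, 111, 46, 39), (322, 9, 100, 33), (323, 9, 170, 45), (324, 7, 178, 70), (325, 8, 186, 74), (326, 7, 178, 76), (327, 8, 181, 72)]
[[367.8, 320.4], [368.7, 316.5], [369.1, 314.9], [369.5, 312.9]]
[(306, 30, 1, 255), (307, 23, 9, 244), (308, 95, 13, 116), (309, 101, 64, 88), (310, 100, 67, 92), (311, 100, 64, 88), 
[... 944 characters left out ...]
1, 60, 89), (282, 100, 62, 87), (283, 104, 56, 87), (284, 101, 58, 48), (285, 97, 55, 42), (286, 110, 40, 38), (287, 11, 124, 33), (288, 8, 177, 39), (289, 8, 184, 47), (290, 9, 203, 44), (291, 8, 171, 70), (292, 7, 182, 73), (293, 7, 163, 78)]
[[407.2, 286.4], [408.4, 282.5], [408.9, 280.9], [409.5, 278.9]]
[(272, 30, 1, 255), (273, 30, 1, 255), (274, 30, 1, 255), (275, 21, 14, 236), (276, 101, 18, 114), (277, 102, 64, 88), (278, 103, 60, 89), (279, 104, 64, 88), (280, 103, 64, 92), (281, 104, 60, 85), (282, 102, 57, 45), (283, 105, 61, 42), (284, 105, 38, 40), (285, 0, 21, 37), (286, 9, 154, 38), (287, 6, 166, 57), (288, 8, 181, 72), (289, 6, 165, 79), (290, 7, 171, 82), (291, 9, 179, 84)]
```

```bash
python3 - <<'E'
from h import *
im=cv2.imread("pics/scene0.png"); hsv=cv2.cvtColor(im,cv2.COLOR_BGR2HSV)
a=np.radians(-17); ux=np.array([np.cos(a),np.sin(a)]); uy=np.array([-ux[1],ux[0]]); C=np.array([.436,.3515])
for P in (C-uy*.029+ux*.03,C-uy*.029-ux*.03,C-ux*.045-uy*.01,C-ux*.045):
        px=[proj("scene",[*P,z]).round(1)[0].tolist() for z in (0,.014,.02,.027)]
        u=int(round(px[1][0])); v0=int(px[3][1])-6; print(px); print([(v0+i,*map(int,hsv[v0+i,u])) for i in range(20)])
a=np.radians(18.5); p=np.array([.441,-.327])-.028*np.array([np.cos(a),np.sin(a)])
plan([*p,.12],a)
E
```

```text
[[171.1, 203.0], [170.5, 199.2], [170.2, 197.6], [169.9, 195.6]]
[(189, 20, 25, 251), (190, 21, 24, 251), (191, 21, 30, 251), (192, 22, 54, 250), (193, 17, 70, 179), (194, 93, 27, 93), (195, 103, 57, 94), (196, 103, 63, 93), (197, 100, 58, 79), (198, 103, 63, 65), (199, 107, 57, 40), (200, 110, 21, 36), (201, 18, 57, 107), (202, 20, 55, 226), (203, 28, 47, 227), (204, 27, 49, 224), (205, 25, 50, 230), (206, 24, 52, 229), (207, 24, 48, 233), (208, 20, 46, 239)]
[[152.3, 211.7], [151.5, 207.8], [151.2, 206.2], [150.8, 204.2]]
[(198, 23, 9, 252), (199, 19, 22, 247), (200, 21, 16, 249), (201, 30, 5, 253), (202, 30, 1, 255), (203, 30, 1, 255), (204, 30, 1, 254), (205, 27, 10, 240), (206, 68, 8, 121), (207, 95, 30, 51), (208, 105, 31, 49), (209, 25, 26, 58), (210, 17, 66, 154), (211, 20, 35, 247), (212, 21, 29, 249), (213, 20, 29, 250), (214, 20, 32, 249), (215, 21, 29, 249), (216, 21, 30, 249), (217, 21, 33, 249)]
[[144.1, 210.4], [143.3, 206.6], [142.9, 204.9], [142.5, 203.0]]
[(197, 100, 20, 117), (198, 98, 54, 90), (199, 99, 59, 91), (200, 99, 66, 93), (201, 101, 65, 94), (202, 100, 63
[... 208 characters left out ...]
13, 21, 27, 250), (214, 20, 24, 250), (215, 20, 26, 250), (216, 20, 26, 250)]
[[142.4, 208.6], [141.6, 204.8], [141.2, 203.1], [140.8, 201.2]]
[(195, 8, 151, 76), (196, 5, 71, 86), (197, 99, 32, 79), (198, 101, 59, 91), (199, 102, 60, 93), (200, 101, 61, 92), (201, 102, 64, 92), (202, 99, 66, 93), (203, 100, 67, 88), (204, 102, 64, 80), (205, 98, 58, 53), (206, 17, 44, 82), (207, 17, 60, 187), (208, 21, 35, 246), (209, 21, 30, 249), (210, 21, 29, 249), (211, 20, 25, 251), (212, 20, 25, 251), (213, 21, 26, 251), (214, 21, 24, 250)]
pos [ 0.4726 -0.3258  0.2797] -> [ 0.4144 -0.3359  0.12  ] | total [0.415 0.1   1.052] [-0.07   0.047  0.011] | n 5 each [0.083 0.02  0.21 ] [-0.014  0.009  0.002]
```

The side heights in the scene view are about 5.4 px for the near-right deck and 3.5 px for the other two. So the near-right deck is medium and the others are thin. I'll pick the medium deck first, for slot 4.

```bash
python3 -m handwheel '[{"travel":[0.083,0.02,0.21],"dr":[-0.014,0.01,0]},{"travel":[0.083,0.02,0.21],"dr":[-0.014,0.01,0]},{"travel":[0.083,0.02,0.21],"dr":[-0.014,0.01,0]},{"travel":[0.083,0.02,0.21],"dr":[-0.014,0.01,0]},{"travel":[0.083,0.02,0.21],"dr":[-0.014,0.01,0]},{"travel":[0,0,0],"dr":[0,0,0]}]' ; python3 - <<'E'
from h import *
c=viewer.get_calibration("wrist"); im=viewer.camera("wrist"); np.savez("pics/w6.npz",im=im,**c); cv2.imwrite("pics/w6.png",im[:,:,::-1])
a=np.radians(18.5); C=np.array([.441,-.327]); ux=np.array([np.cos(a),np.sin(a)]);uy=np.array([-ux[1],ux[0]])
cor=[[*(C+ux*i*.045+uy*j*.029),.02] for i,j in((-1,-1),(-1,1),(1,1),(1,-1))]; print(proj("",cor,c).round(0).tolist())
plan([*(C-.028*ux),.0],a)
E
```

```text
time_s: 7.12
eef_pos: [0.4149, -0.3368, 0.1228]
eef_rot: [0.003, -0.156, 0.988, -0.006]
wrist_force: [-1.7, 1.2, -1.1]
opening: 1.003
[[243.0, 184.0], [324.0, 183.0], [320.0, 292.0], [248.0, 292.0]]
pos [ 0.4169 -0.3382  0.126 ] -> [ 0.4144 -0.3359  0.    ] | total [0.017 0.033 0.839] [-0.031  0.013 -0.02 ] | n 4 each [0.004 0.008 0.21 ] [-0.008  0.003 -0.005]
```

View pics/w6.png

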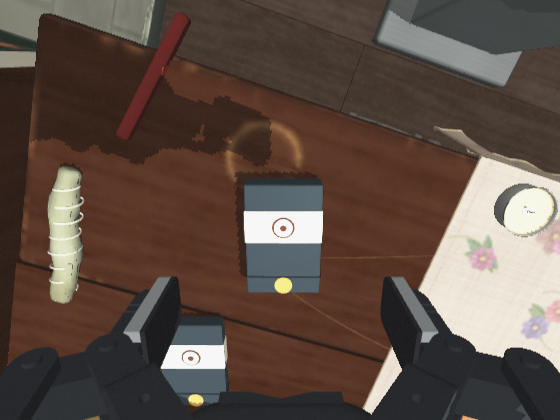

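The deck corners fall at (243,183), (322,183), (320,292) and (248,292). They match the prediction for a 20 mm deck within 2 px, so I'll descend and grasp.

```bash
python3 -m handwheel '[{"travel":[0.005,0.01,0.2],"dr":[-0.008,0,-0.005]},{"travel":[0.005,0.01,0.2],"dr":[-0.008,0,-0.005]},{"travel":[0.005,0.01,0.2],"dr":[-0.008,0,-0.005]},{"travel":[0,0,0.12],"dr":[0,0,0]},{"travel":[0,0,0.04],"dr":[0,0,0]}]' ; python3 - <<'E'
from h import *
a=np.radians(18.5); C=np.array([.441,-.327]); ux=np.array([np.cos(a),np.sin(a)])
plan([*(C-.028*ux),.0],a)
E
```

```text
time_s: 7.58
eef_pos: [0.4269, -0.3457, 0.024]
eef_rot: [0.011, -0.156, 0.988, -0.013]
wrist_force: [0.5, -0.0, -0.5]
opening: 0.999
pos [ 0.4269 -0.3457  0.024 ] -> [ 0.4144 -0.3359  0.    ] | total [0.062 0.093 0.156] [-0.055  0.034 -0.019] | n 1 each [0.062 0.093 0.156] [-0.055  0.034 -0.019]
```

```bash
python3 -m handwheel '[{"travel":[0.04,0.06,0.06],"dr":[-0.04,0.02,-0.01]},{"travel":[0.03,0.04,0.06],"dr":[-0.02,0.01,-0.01]}]' ; cat >> h.py <<'E'
def off(C,deg,d,z):
    a=np.radians(deg); plan([*(np.array(C)+d*np.array([np.cos(a),np.sin(a)])),z],a)
E
python3 -c "
from h import *; off([.441,-.327],18.5,-.028,0)"
```

```text
time_s: 7.75
eef_pos: [0.4161, -0.3376, 0.0091]
eef_rot: [0.002, -0.161, 0.987, -0.001]
wrist_force: [-0.2, -0.6, 0.3]
opening: 1.003
pos [ 0.4161 -0.3376  0.0091] -> [ 0.4144 -0.3359  0.    ] | total [0.007 0.014 0.061] [-0.006  0.008  0.002] | n 1 each [0.007 0.014 0.061] [-0.006  0.008  0.002]
```

```bash
python3 -m handwheel '[{"travel":[0.007,0.014,0.05],"dr":[0,0,0]}]'; python3 -m handwheel '[{"travel":[0,0,0],"dr":[0,0,0]},{"travel":[0,0,0],"dr":[0,0,0]},{"travel":[0,0,0],"dr":[0,0,0]},{"travel":[0,0,0],"dr":[0,0,0]},{"travel":[0,0,0],"dr":[0,0,0]},{"travel":[0,0,0],"dr":[0,0,0]}]' -1
python3 -c "
from h import *; off([.441,-.327],18.5,-.028,0.1)"
```

```text
time_s: 7.83
eef_pos: [0.4149, -0.3364, 0.0024]
eef_rot: [0.003, -0.161, 0.987, -0.002]
wrist_force: [0.2, 0.1, -0.1]
opening: 1.0
time_s: 8.33
eef_pos: [0.4161, -0.3377, 0.0055]
eef_rot: [0.004, -0.161, 0.987, -0.004]
wrist_force: [0.5, -0.6, -0.7]
opening: 0.657
pos [ 0.4161 -0.3377  0.0055] -> [ 0.4144 -0.3359  0.1   ] | total [ 0.003  0.01  -0.63 ] [-0.015  0.012  0.001] | n 3 each [ 0.001  0.003 -0.21 ] [-0.005  0.004  0.   ]
```

```bash
python3 -m handwheel '[{"travel":[0,0,-0.15],"dr":[0,0,0]},{"travel":[0,0,-0.2],"dr":[0,0,0]},{"travel":[0,0,-0.2],"dr":[0,0,0]},{"travel":[0,0,-0.05],"dr":[0,0,0]}]'
python3 -c "
from h import *; plan(rk(-.165,-.069,.095),PSI); print(ctrl.get_obs()['opening'])"
```

```text
time_s: 8.67
eef_pos: [0.4131, -0.3346, 0.0951]
eef_rot: [0.001, -0.161, 0.987, 0.0]
wrist_force: [0.5, -0.9, -0.2]
opening: 0.66
pos [ 0.4131 -0.3346  0.0951] -> [ 0.418  -0.0409  0.095 ] | total [-0.652  1.846  0.003] [0.002 0.006 0.704] | n 8 each [-0.082  0.231  0.   ] [0.    0.001 0.088]
0.6597147271094949
```

```bash
python3 -m handwheel '[{"travel":[-0.08,0.23,0],"dr":[0,0,0]},{"travel":[-0.08,0.23,0],"dr":[0,0,0]},{"travel":[-0.08,0.23,0],"dr":[0,0,0]},{"travel":[-0.08,0.23,0],"dr":[0,0,0]},{"travel":[-0.08,0.23,0],"dr":[0,0,0]},{"travel":[-0.08,0.23,0],"dr":[0,0,0]},{"travel":[-0.08,0.23,0],"dr":[0,0,0]},{"travel":[-0.08,0.23,0],"dr":[0,0,0]},{"travel":[0,0,0],"dr":[0,0,0.175]},{"travel":[0,0,0],"dr":[0,0,0.175]},{"travel":[0,0,0],"dr":[0,0,0.175]},{"travel":[0,0,0],"dr":[0,0,0.175]},{"travel":[0,0,0],"dr":[0,0,0]}]'
python3 -c "
from h import *; plan(rk(-.165,-.069,.03),PSI);
c=viewer.get_calibration('wrist'); im=viewer.camera('wrist'); np.savez('pics/w7.npz',im=im,**c); cv2.imwrite('pics/w7.png',im[:,:,::-1])"
```

```text
time_s: 9.75
eef_pos: [0.4151, -0.0308, 0.0927]
eef_rot: [0.004, 0.03, 1.0, -0.003]
wrist_force: [0.3, -0.2, -1.3]
opening: 0.656
pos [ 0.4151 -0.0308  0.0927] -> [ 0.418  -0.0409  0.03  ] | total [-0.02  -0.063  0.418] [-0.011  0.016 -0.028] | n 2 each [-0.01  -0.032  0.209] [-0.006  0.008 -0.014]
```

View pics/w7.png

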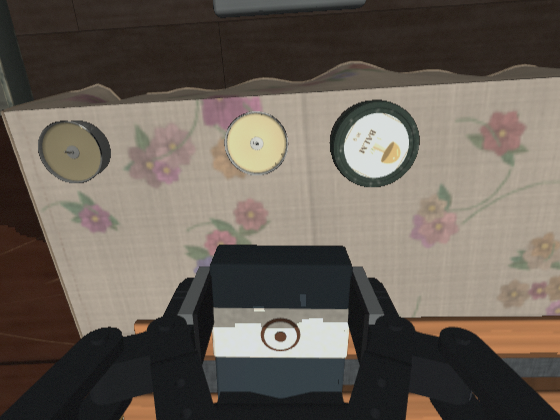

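```bash
python3 -m handwheel '[{"travel":[-0.01,-0.033,0.15],"dr":[-0.005,0.008,-0.014]},{"travel":[-0.01,-0.033,0.15],"dr":[-0.005,0.008,-0.014]},{"travel":[0,0,0.12],"dr":[0,0,0]},{"travel":[0,0,0.04],"dr":[0,0,0]}]'
python3 -c "
from h import *; print(torack(ctrl.get_obs()['eef_pos'])); plan(rk(-.140,-.069,.020),PSI)"
```

```text
time_s: 10.13
eef_pos: [0.4207, -0.0429, 0.0234]
eef_rot: [0.003, 0.014, 1.0, -0.002]
wrist_force: [-0.6, 0.2, -2.0]
opening: 0.658
[-0.16219481 -0.07089911  0.02338658]
pos [ 0.4207 -0.0429  0.0234] -> [ 0.443 -0.042  0.02 ] | total [-0.148  0.01   0.024] [-0.005  0.013  0.035] | n 1 each [-0.148  0.01   0.024] [-0.005  0.013  0.035]
```

```bash
python3 -m handwheel '[{"travel":[-0.075,0.005,0.01],"dr":[0,0.006,0.018]},{"travel":[-0.075,0.005,0.01],"dr":[0,0.006,0.018]},{"travel":[0,0,0.01],"dr":[0,0,0]},{"travel":[0,0,0.01],"dr":[0,0,0]}]'
python3 -c "
from h import *; print(torack(ctrl.get_obs()['eef_pos'])); plan(rk(-.140,-.069,.0165),PSI)"
```

```text
time_s: 10.47
eef_pos: [0.4414, -0.0421, 0.015]
eef_rot: [-0.003, 0.02, 1.0, -0.0]
wrist_force: [-0.6, 0.8, -1.7]
opening: 0.66
[-0.14154928 -0.06911632  0.01503475]
pos [ 0.4414 -0.0421  0.015 ] -> [ 0.443  -0.042   0.0165] | total [-0.01   0.001 -0.01 ] [-0.002 -0.011  0.01 ] | n 1 each [-0.01   0.001 -0.01 ] [-0.002 -0.011  0.01 ]
```

```bash
for i in 1 2 3; do python3 -m handwheel '[{"travel":[0,0,0.01],"dr":[0,0,0]}]' | grep -E "pos|force"; done
```

```text
eef_pos: [0.4413, -0.0421, 0.0136]
wrist_force: [0.2, 0.2, -1.2]
eef_pos: [0.4409, -0.0421, 0.0121]
wrist_force: [0.0, -0.7, 0.1]
eef_pos: [0.4407, -0.0422, 0.0109]
wrist_force: [-2.2, -0.8, 6.9]
```

```bash
python3 -m handwheel '[{"travel":[-0.05,0,-0.016],"dr":[0,0,0]},{"travel":[-0.08,0,0],"dr":[0,0,0]},{"travel":[-0.08,0,0],"dr":[0,0,0]}]'
python3 -c "
from h import *; print(torack(ctrl.get_obs()['eef_pos'])); plan(rk(-.062,-.069,.0130),PSI)"
```

```text
time_s: 10.97
eef_pos: [0.4706, -0.0428, 0.0132]
eef_rot: [-0.004, 0.019, 1.0, -0.0]
wrist_force: [0.4, 0.1, -1.7]
opening: 0.659
[-0.11240461 -0.06846389  0.01322448]
pos [ 0.4706 -0.0428  0.0132] -> [ 0.5209 -0.0456  0.013 ] | total [-0.336 -0.006 -0.001] [-0.001 -0.015  0.016] | n 2 each [-0.168 -0.003 -0.001] [-0.001 -0.008  0.008]
```

```bash
python3 -m handwheel '[{"travel":[-0.085,-0.002,0],"dr":[0,-0.004,0.004]},{"travel":[-0.085,-0.002,0],"dr":[0,-0.004,0.004]},{"travel":[-0.085,-0.001,0],"dr":[0,-0.004,0.004]},{"travel":[-0.08,0,0],"dr":[0,-0.003,0.004]}]'
python3 -c "
from h import *; print(torack(ctrl.get_obs()['eef_pos'])); plan(rk(-.062,-.069,.0130),PSI)"
```

```text
time_s: 11.3
eef_pos: [0.5248, -0.0457, 0.0142]
eef_rot: [0.001, 0.023, 1.0, -0.0]
wrist_force: [0.3, -0.4, -1.1]
opening: 0.66
[-0.05813334 -0.06892281  0.01424578]
pos [ 0.5248 -0.0457  0.0142] -> [ 0.5209 -0.0456  0.013 ] | total [ 0.026 -0.001  0.008] [-0.002  0.005  0.   ] | n 1 each [ 0.026 -0.001  0.008] [-0.002  0.005  0.   ]
```

```bash
python3 -m handwheel '[{"travel":[0,0,0],"dr":[0,0,0]},{"travel":[0,0,0],"dr":[0,0,0]},{"travel":[0,0,0],"dr":[0,0,0]},{"travel":[0,0,-0.1],"dr":[0,0,0]},{"travel":[0,0,-0.2],"dr":[0,0,0]},{"travel":[0.1,0,-0.1],"dr":[0,0,0]},{"travel":[0.15,0,0],"dr":[0,0,0]},{"travel":[0.15,0,0],"dr":[0,0,0]}]' 0.9
python3 -m handwheel '[{"travel":[0,0,0],"dr":[0,0,0]},{"travel":[0,0,0],"dr":[0,0,0]},{"travel":[0,0,0],"dr":[0,0,0]},{"travel":[0,0,0],"dr":[0,0,0]},{"travel":[0,0,0],"dr":[0,0,0]},{"travel":[0,0,0],"dr":[0,0,0]},{"travel":[0,0,0],"dr":[0,0,0]},{"travel":[0,0,0],"dr":[0,0,0]}]' -1
python3 -c "
from h import *; print(torack(ctrl.get_obs()['eef_pos'])); plan(rk(-.118,-.069,.014),PSI)
c=viewer.get_calibration('wrist'); im=viewer.camera('wrist'); np.savez('pics/w8.npz',im=im,**c); cv2.imwrite('pics/w8.png',im[:,:,::-1])
for x in (-.1,-.09,-.08): print(x,proj('',rk(x,-.069,.028),c))"
```

```text
time_s: 11.97
eef_pos: [0.4662, -0.0436, 0.0776]
eef_rot: [0.003, 0.022, 1.0, -0.001]
wrist_force: [-0.5, -0.4, -0.3]
opening: 0.947
time_s: 12.63
eef_pos: [0.4642, -0.0432, 0.078]
eef_rot: [0.003, 0.022, 1.0, -0.001]
wrist_force: [-0.1, -0.5, 0.3]
opening: 0.001
[-0.11875621 -0.06920676  0.07804411]
pos [ 0.4642 -0.0432  0.078 ] -> [ 0.465 -0.043  0.014] | total [-0.002  0.002  0.427] [-0.004  0.013  0.002] | n 2 each [-0.001  0.001  0.213] [-0.002  0.007  0.001]
-0.1 [[280.82145072 262.93778863]]
-0.09 [[280.78399923 277.30244572]]
-0.08 [[280.74766696 291.23782141]]
```

View pics/w8.png

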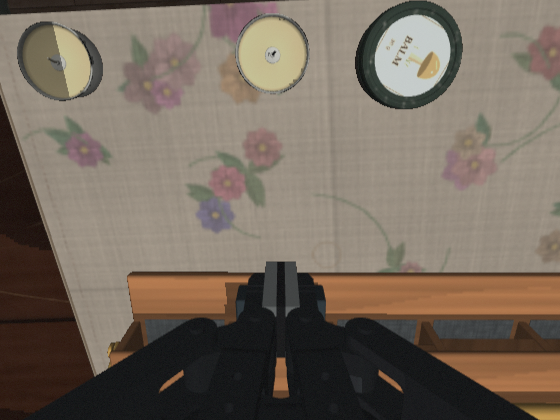

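```bash
python3 -m handwheel '[{"travel":[0,0,0.14],"dr":[0,0,0]},{"travel":[0,0,0.14],"dr":[0,0,0]},{"travel":[0,0,0.12],"dr":[0,0,0]},{"travel":[0,0,0.02],"dr":[0,0,0]}]'
python3 -c "
from h import *; print(torack(ctrl.get_obs()['eef_pos'])); plan(rk(-.075,-.069,.014),PSI)"
```

```text
time_s: 13.02
eef_pos: [0.4679, -0.0443, 0.015]
eef_rot: [0.007, 0.022, 1.0, -0.002]
wrist_force: [-0.2, 0.2, 0.9]
opening: 0.001
[-0.11497923 -0.07013565  0.0150111 ]
pos [ 0.4679 -0.0443  0.015 ] -> [ 0.5079 -0.045   0.014 ] | total [-0.266  0.007  0.01 ] [-0.007  0.025  0.003] | n 2 each [-0.133  0.004  0.005] [-0.004  0.013  0.002]
```

```bash
python3 -m handwheel '[{"travel":[-0.06,0.002,0],"dr":[0,0.006,0]},{"travel":[-0.06,0.002,0],"dr":[0,0.006,0]},{"travel":[-0.06,0.002,0],"dr":[0,0.006,0]},{"travel":[-0.06,0,0],"dr":[0,0.006,0]}]'
python3 -m handwheel '[{"travel":[-0.03,0,0],"dr":[0,0,0]},{"travel":[-0.03,0,0],"dr":[0,0,0]}]'
python3 -c "
from h import *; print(torack(ctrl.get_obs()['eef_pos'])); plan(rk(-.065,-.069,.014),PSI)"
```

```text
time_s: 13.35
eef_pos: [0.5055, -0.0447, 0.0158]
eef_rot: [-0.002, 0.022, 1.0, -0.001]
wrist_force: [-0.5, 0.9, 0.3]
opening: 0.002
time_s: 13.52
eef_pos: [0.5188, -0.0457, 0.0181]
eef_rot: [0.0, 0.022, 1.0, -0.002]
wrist_force: [-0.9, -0.4, -0.2]
opening: 0.001
[-0.06409751 -0.0691796   0.01805323]
pos [ 0.5188 -0.0457  0.0181] -> [ 0.5179 -0.0455  0.014 ] | total [0.006 0.001 0.027] [-0.008  0.001  0.003] | n 1 each [0.006 0.001 0.027] [-0.008  0.001  0.003]
```

```bash
for i in 1 2 3; do python3 -m handwheel '[{"travel":[-0.02,0,0.008],"dr":[0,0,0]}]' | grep -E "pos|force"; done
```

```text
eef_pos: [0.5193, -0.0453, 0.0169]
wrist_force: [-23.9, -0.5, 15.0]
eef_pos: [0.5191, -0.0449, 0.0156]
wrist_force: [-14.1, -0.1, 10.0]
eef_pos: [0.519, -0.0446, 0.0142]
wrist_force: [-13.1, -0.5, 8.4]
```

The deck stopped with 24 N at TCP rack x −63.6 mm, which fits it being home. I'll retreat and go to the far thin deck.

```bash
python3 -m handwheel '[{"travel":[0.1,0,0],"dr":[0,0,0]},{"travel":[0.15,0,-0.1],"dr":[0,0,0]},{"travel":[0,0,-0.25],"dr":[0,0,0]},{"travel":[0,0,-0.25],"dr":[0,0,0]},{"travel":[0,0,-0.25],"dr":[0,0,0]},{"travel":[0,0,-0.25],"dr":[0,0,0]},{"travel":[0,0,-0.25],"dr":[0,0,0]}]' 1
python3 -c "
from h import *; off([.586,-.366],17.8,-.028,.24)
c=viewer.get_calibration('wrist'); im=viewer.camera('wrist'); cv2.imwrite('pics/w9.png',im[:,:,::-1]); np.savez('pics/w9.npz',im=im,**c)
print('slot4 home outer end corners', proj('',[rk(-.054,-.069+s*.029,.028) for s in(-1,1)],c).round(0).tolist())
print('if 10mm short', proj('',[rk(-.064,-.069+s*.029,.028) for s in(-1,1)],c).round(0).tolist())"
```

```text
time_s: 14.35
eef_pos: [0.4796, -0.0405, 0.2189]
eef_rot: [-0.021, 0.021, 1.0, 0.002]
wrist_force: [1.5, 0.4, -0.4]
opening: 0.975
pos [ 0.4796 -0.0405  0.2189] -> [ 0.5593 -0.3746  0.24  ] | total [-0.616 -2.203 -0.174] [ 0.02  -0.08  -0.672] | n 9 each [-0.068 -0.245 -0.019] [ 0.002 -0.009 -0.075]
slot4 home outer end corners [[248.0, 233.0], [305.0, 233.0]]
if 10mm short [[248.0, 223.0], [305.0, 224.0]]
```

View pics/w9.png

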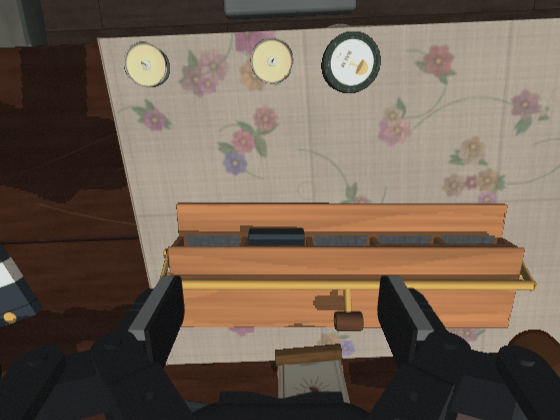

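Slot 4 holds the medium deck at columns 248–305, with its outer edge at about row 229, as predicted for home. The keeper is still back. Next, hover at the far thin deck.

```bash
python3 -m handwheel '[{"travel":[-0.068,-0.245,-0.02],"dr":[0,-0.009,0]},{"travel":[-0.068,-0.245,-0.02],"dr":[0,-0.009,0]},{"travel":[-0.068,-0.245,-0.02],"dr":[0,-0.009,0]},{"travel":[-0.068,-0.245,-0.02],"dr":[0,-0.009,0]},{"travel":[-0.068,-0.245,-0.02],"dr":[0,-0.009,0]},{"travel":[-0.068,-0.245,-0.02],"dr":[0,-0.009,0]},{"travel":[-0.068,-0.245,-0.02],"dr":[0,-0.009,0]},{"travel":[-0.068,-0.245,-0.02],"dr":[0,-0.009,0]},{"travel":[0,0,0],"dr":[0,0,-0.17]},{"travel":[0,0,0],"dr":[0,0,-0.17]},{"travel":[0,0,0],"dr":[0,0,-0.17]},{"travel":[0,0,0],"dr":[0,0,-0.17]},{"travel":[0,0,0],"dr":[0,0,0]}]' 1
cat >> h.py <<'E'
def snap(name):
    c=viewer.get_calibration('wrist'); im=viewer.camera('wrist'); cv2.imwrite(f'pics/{name}.png',im[:,:,::-1]); np.savez(f'pics/{name}.npz',im=im,**c); return im,c
def cor(C,deg,T,c):
    a=np.radians(deg); ux=np.array([np.cos(a),np.sin(a)]);uy=np.array([-ux[1],ux[0]]); p=proj("",[[*(np.array(C)+ux*i*.045+uy*j*.029),T] for i,j in((-1,-1),(-1,1),(1,1),(1,-1))],c); print("corners",p.round(0).tolist()); return p
E
python3 -c "
from h import *; off([.586,-.366],17.8,-.028,.1)
im,c=snap('w10'); p=cor([.586,-.366],17.8,.014,c)
a=np.maximum(p.min(0)-30,0).astype(int); b=p.max(0).astype(int)+30; decks(im,c,[(*a,*b)],(.014,.02))"
```

```text
time_s: 15.48
eef_pos: [0.5642, -0.3563, 0.2676]
eef_rot: [0.016, -0.166, 0.986, -0.011]
wrist_force: [-1.1, 0.5, 0.8]
opening: 1.0
pos [ 0.5642 -0.3563  0.2676] -> [ 0.5593 -0.3746  0.1   ] | total [ 0.101 -0.075  1.117] [-0.049  0.053  0.045] | n 5 each [ 0.02  -0.015  0.223] [-0.01   0.011  0.009]
corners [[246.0, 132.0], [299.0, 133.0], [296.0, 210.0], [247.0, 208.0]]
(np.int64(216), np.int64(101)) 0.014 ctr [ 587.4 -365.5] size [90. 58.] ang 19.4
(np.int64(216), np.int64(101)) 0.02 ctr [ 585.8 -365.8] size [88.6 57.1] ang 19.4
```

```bash
python3 -m handwheel '[{"travel":[0.02,-0.015,0.22],"dr":[-0.01,0.011,0.007]},{"travel":[0.02,-0.015,0.22],"dr":[-0.01,0.011,0.007]},{"travel":[0.02,-0.015,0.22],"dr":[-0.01,0.011,0.007]},{"travel":[0.02,-0.015,0.22],"dr":[-0.01,0.011,0.007]},{"travel":[0.02,-0.015,0.22],"dr":[-0.01,0.011,0.007]},{"travel":[0,0,0.15],"dr":[0,0,0]}]' 1
python3 -c "
from h import *; off([.587,-.3655],18.6,-.028,.0)"
```

```text
time_s: 16.03
eef_pos: [0.5647, -0.3784, 0.0864]
eef_rot: [0.007, -0.146, 0.989, -0.009]
wrist_force: [-1.0, 0.2, 0.1]
opening: 1.001
pos [ 0.5647 -0.3784  0.0864] -> [ 0.5605 -0.3744  0.    ] | total [0.025 0.044 0.575] [-0.037  0.02  -0.06 ] | n 3 each [0.008 0.015 0.192] [-0.012  0.007 -0.02 ]
```

```bash
python3 -m handwheel '[{"travel":[0.01,0.015,0.16],"dr":[-0.015,0.008,-0.02]},{"travel":[0.01,0.015,0.16],"dr":[-0.015,0.008,-0.02]},{"travel":[0.01,0.015,0.12],"dr":[-0.015,0.008,-0.02]}]' 1
python3 -c "
from h import *; off([.587,-.3655],18.6,-.028,.0)"
```

```text
time_s: 16.28
eef_pos: [0.5588, -0.3728, 0.0158]
eef_rot: [-0.002, -0.157, 0.988, 0.003]
wrist_force: [-0.3, -0.6, 0.4]
opening: 1.003
pos [ 0.5588 -0.3728  0.0158] -> [ 0.5605 -0.3744  0.    ] | total [-0.007 -0.014  0.105] [ 0.011 -0.005 -0.017] | n 1 each [-0.007 -0.014  0.105] [ 0.011 -0.005 -0.017]
```

```bash
python3 -m handwheel '[{"travel":[-0.007,-0.012,0.06],"dr":[0.008,0,-0.015]},{"travel":[0,0,0.045],"dr":[0,0,0]},{"travel":[0,0,0.01],"dr":[0,0,0]}]' 1
python3 -m handwheel '[{"travel":[0,0,0],"dr":[0,0,0]},{"travel":[0,0,0],"dr":[0,0,0]},{"travel":[0,0,0.01],"dr":[0,0,0]},{"travel":[0,0,0],"dr":[0,0,0]},{"travel":[0,0,0],"dr":[0,0,0]},{"travel":[0,0,0],"dr":[0,0,0]}]' -1
python3 -c "
from h import *; off([.587,-.3655],18.6,-.028,.1)"
```

```text
time_s: 16.53
eef_pos: [0.5586, -0.3716, -0.0068]
eef_rot: [-0.004, -0.159, 0.987, 0.003]
wrist_force: [0.7, 0.4, -0.2]
opening: 1.006
time_s: 17.03
eef_pos: [0.5632, -0.3762, 0.0]
eef_rot: [0.0, -0.157, 0.988, -0.003]
wrist_force: [-1.0, 0.2, -2.3]
opening: 0.661
pos [ 0.5632 -0.3762  0.    ] -> [ 0.5605 -0.3744  0.1   ] | total [ 0.014  0.014 -0.667] [-0.01  -0.001 -0.017] | n 3 each [ 0.005  0.005 -0.222] [-0.003 -0.    -0.006]
```

```bash
python3 -m handwheel '[{"travel":[0,0,-0.15],"dr":[0,0,0]},{"travel":[0,0,-0.22],"dr":[0,0,0]},{"travel":[0,0,-0.22],"dr":[0,0,0]},{"travel":[0,0,-0.22],"dr":[0,0,0]},{"travel":[0,0,-0.1],"dr":[0,0,0]}]'
python3 -c "
from h import *; plan(rk(-.165,.069,.13),PSI); print(ctrl.get_obs()['opening'])"
```

```text
time_s: 17.45
eef_pos: [0.5592, -0.3716, 0.1347]
eef_rot: [-0.004, -0.157, 0.988, 0.003]
wrist_force: [0.4, -0.2, -0.3]
opening: 0.664
pos [ 0.5592 -0.3716  0.1347] -> [0.4243 0.097  0.13  ] | total [-0.114  3.248  0.056] [ 0.013 -0.016  0.689] | n 13 each [-0.009  0.25   0.004] [ 0.001 -0.001  0.053]
0.6637203433649181
```

```bash
python3 -m handwheel '[{"travel":[-0.01,0.25,0.004],"dr":[0,0,0]},{"travel":[-0.01,0.25,0.004],"dr":[0,0,0]},{"travel":[-0.01,0.25,0.004],"dr":[0,0,0]},{"travel":[-0.01,0.25,0.004],"dr":[0,0,0]},{"travel":[-0.01,0.25,0.004],"dr":[0,0,0]},{"travel":[-0.01,0.25,0.004],"dr":[0,0,0]},{"travel":[-0.01,0.25,0.004],"dr":[0,0,0]},{"travel":[-0.01,0.25,0.004],"dr":[0,0,0]},{"travel":[-0.01,0.25,0.004],"dr":[0,0,0]},{"travel":[-0.01,0.25,0.004],"dr":[0,0,0]},{"travel":[-0.01,0.25,0.004],"dr":[0,0,0]},{"travel":[-0.01,0.25,0.004],"dr":[0,0,0]},{"travel":[0,0.1,0],"dr":[0,0,0.17]},{"travel":[0,0,0],"dr":[0,0,0.17]},{"travel":[0,0,0],"dr":[0,0,0.17]},{"travel":[0,0,0],"dr":[0,0,0.17]},{"travel":[0,0,0],"dr":[0,0,0]}]'
python3 -c "
from h import *; plan(rk(-.165,.069,.03),PSI); snap('w11')"
```

```text
time_s: 18.87
eef_pos: [0.4264, 0.0934, 0.1353]
eef_rot: [0.005, 0.03, 1.0, -0.003]
wrist_force: [0.1, 0.1, -1.5]
opening: 0.662
pos [0.4264 0.0934 0.1353] -> [0.4243 0.097  0.03  ] | total [0.023 0.026 0.702] [-0.01   0.02  -0.027] | n 3 each [0.008 0.009 0.234] [-0.003  0.007 -0.009]
```

```bash
python3 -m handwheel '[{"travel":[0.008,0.009,0.22],"dr":[-0.003,0.007,-0.009]},{"travel":[0.008,0.009,0.22],"dr":[-0.003,0.007,-0.009]},{"travel":[0.008,0.009,0.22],"dr":[-0.003,0.007,-0.009]},{"travel":[0,0,0],"dr":[0,0,0]}]'
python3 -c "
from h import *; plan(rk(-.140,.069,.018),PSI)"
```

```text
time_s: 19.25
eef_pos: [0.4282, 0.0967, 0.0369]
eef_rot: [0.005, 0.015, 1.0, -0.0]
wrist_force: [-2.2, 0.0, -2.2]
opening: 0.659
pos [0.4282 0.0967 0.0369] -> [0.4493 0.0958 0.018 ] | total [-0.14  -0.001  0.128] [-0.001  0.019  0.032] | n 1 each [-0.14  -0.001  0.128] [-0.001  0.019  0.032]
```

```bash
python3 -m handwheel '[{"travel":[-0.07,0,0.07],"dr":[0,0.01,0.016]},{"travel":[-0.07,0,0.07],"dr":[0,0.01,0.016]},{"travel":[0,0,0.02],"dr":[0,0,0]},{"travel":[0,0,0.02],"dr":[0,0,0]}]'
for i in 1 2 3 4; do python3 -m handwheel '[{"travel":[0,0,0.01],"dr":[0,0,0]}]' | grep -E "pos|force"; done
python3 -c "
from h import *; print(torack(ctrl.get_obs()['eef_pos']));plan(rk(-.140,.069,.005),PSI)"
```

```text
time_s: 19.58
eef_pos: [0.4504, 0.0953, 0.0119]
eef_rot: [-0.001, 0.02, 1.0, -0.0]
wrist_force: [0.8, -0.5, -1.8]
opening: 0.664
eef_pos: [0.4507, 0.0951, 0.0112]
wrist_force: [-0.0, 0.5, -1.4]
eef_pos: [0.451, 0.0951, 0.0106]
wrist_force: [-0.2, -0.0, -1.4]
eef_pos: [0.4513, 0.0951, 0.01]
wrist_force: [0.1, -0.4, -1.8]
eef_pos: [0.4515, 0.0951, 0.0091]
wrist_force: [-0.4, -0.3, -1.5]
[-0.13779145  0.06833677  0.0091078 ]
pos [0.4515 0.0951 0.0091] -> [0.4493 0.0958 0.005 ] | total [0.015 0.005 0.027] [-0.002  0.004  0.017] | n 1 each [0.015 0.005 0.027] [-0.002  0.004  0.017]
```

```bash
for i in 1 2 3 4 ; do python3 -m handwheel '[{"travel":[0,0.001,0.014],"dr":[0,0,0.004]}]' | grep -E "pos|force"; done
```

```text
eef_pos: [0.4517, 0.0952, 0.0075]
wrist_force: [-0.2, 0.0, -1.6]
eef_pos: [0.4519, 0.0954, 0.0057]
wrist_force: [-0.2, 0.8, -1.1]
eef_pos: [0.4519, 0.0956, 0.0035]
wrist_force: [0.5, 0.6, -1.5]
eef_pos: [0.4518, 0.0958, 0.0016]
wrist_force: [-6.6, -1.8, 11.5]
```

```bash
python3 -m handwheel '[{"travel":[0,0,-0.024],"dr":[0,0,0]},{"travel":[-0.06,0,0],"dr":[0,0,0]},{"travel":[-0.06,0,0],"dr":[0,0,0]}]'
python3 -c "
from h import *; print(torack(ctrl.get_obs()['eef_pos'])); plan(rk(-.068,.069,.005),PSI)"
```

```text
time_s: 20.5
eef_pos: [0.4689, 0.0952, 0.0047]
eef_rot: [0.001, 0.022, 1.0, -0.001]
wrist_force: [-0.3, 0.6, -2.7]
opening: 0.662
[-0.12043354  0.06929368  0.00470165]
pos [0.4689 0.0952 0.0047] -> [0.5212 0.0925 0.005 ] | total [-0.35  -0.002 -0.001] [-0.002  0.003  0.002] | n 2 each [-0.175 -0.001 -0.001] [-0.001  0.002  0.001]
```

```bash
python3 -m handwheel '[{"travel":[-0.06,0,0],"dr":[0,0,0]},{"travel":[-0.06,0,0],"dr":[0,0,0]}]' | grep -E "pos|force";  python3 -m handwheel '[{"travel":[-0.06,0,0],"dr":[0,0,0]}]' | grep -E "pos|force";  python3 -m handwheel '[{"travel":[-0.06,0,0],"dr":[0,0,0]},{"travel":[-0.06,0,0],"dr":[0,0,0]}]' | grep -E "pos|force"
python3 -c "
from h import *; print(torack(ctrl.get_obs()['eef_pos'])); plan(rk(-.062,.069,.005),PSI)"
```

```text
eef_pos: [0.4891, 0.0943, 0.0047]
wrist_force: [0.2, 0.1, -1.3]
eef_pos: [0.4996, 0.0938, 0.0047]
wrist_force: [-0.2, 0.4, -1.6]
eef_pos: [0.5206, 0.0928, 0.0045]
wrist_force: [-0.2, -1.2, -1.0]
[-0.06867946  0.06919308  0.00449123]
pos [0.5206 0.0928 0.0045] -> [0.5272 0.0923 0.005 ] | total [-0.045 -0.001 -0.003] [-0.002  0.006  0.001] | n 1 each [-0.045 -0.001 -0.003] [-0.002  0.006  0.001]
```

```bash
python3 -m handwheel '[{"travel":[-0.04,0,0],"dr":[0,0,0]}]' | grep -E "pos|force"; python3 -m handwheel '[{"travel":[0,0,0],"dr":[0,0,0]},{"travel":[0,0,0],"dr":[0,0,0]},{"travel":[0,0,0],"dr":[0,0,0]},{"travel":[0,0,-0.1],"dr":[0,0,0]},{"travel":[0,0,-0.2],"dr":[0,0,0]},{"travel":[0.1,0,-0.1],"dr":[0,0,0]},{"travel":[0.15,0,0],"dr":[0,0,0]},{"travel":[0.15,0,0],"dr":[0,0,0]}]' 0.8
python3 -m handwheel '[{"travel":[0,0,0],"dr":[0,0,0]},{"travel":[0,0,0],"dr":[0,0,0]},{"travel":[0,0,0],"dr":[0,0,0]},{"travel":[0,0,0],"dr":[0,0,0]},{"travel":[0,0,0],"dr":[0,0,0]},{"travel":[0,0,0],"dr":[0,0,0]},{"travel":[0,0,0],"dr":[0,0,0]},{"travel":[0,0,0],"dr":[0,0,0]}]' -1
python3 -c "
from h import *; plan(rk(-.118,.069,.013),PSI)"
```

```text
eef_pos: [0.5284, 0.0923, 0.0045]
wrist_force: [-0.6, -0.5, -1.3]
time_s: 21.67
eef_pos: [0.4715, 0.0943, 0.0667]
eef_rot: [0.004, 0.023, 1.0, -0.001]
wrist_force: [-0.6, 0.3, 1.6]
opening: 0.897
time_s: 22.33
eef_pos: [0.4691, 0.0947, 0.0668]
eef_rot: [0.003, 0.023, 1.0, -0.0]
wrist_force: [-0.1, -0.2, -0.4]
opening: 0.001
pos [0.4691 0.0947 0.0668] -> [0.4713 0.0948 0.013 ] | total [-0.012  0.001  0.359] [-0.002  0.012 -0.001] | n 2 each [-0.006  0.001  0.179] [-0.001  0.006 -0.   ]
```

```bash
python3 -m handwheel '[{"travel":[0,0,0.12],"dr":[0,0,0]},{"travel":[0,0,0.12],"dr":[0,0,0]},{"travel":[0,0,0.09],"dr":[0,0,0]},{"travel":[0,0,0.01],"dr":[0,0,0]}]' | grep pos
python3 -m handwheel '[{"travel":[-0.07,0,0],"dr":[0,0.005,0]},{"travel":[-0.07,0,0],"dr":[0,0.005,0]},{"travel":[-0.06,0,0],"dr":[0,0.005,0]}]' | grep -E "pos|force"
python3 -c "
from h import *; print(torack(ctrl.get_obs()['eef_pos'])); plan(rk(-.066,.069,.012),PSI)"
```

```text
eef_pos: [0.4724, 0.0945, 0.0155]
eef_pos: [0.5001, 0.0933, 0.0142]
wrist_force: [0.0, -0.0, 0.6]
[-0.08916665  0.06884412  0.01418757]
pos [0.5001 0.0933 0.0142] -> [0.5232 0.0924 0.012 ] | total [-0.154  0.001  0.014] [-0.002 -0.007 -0.001] | n 1 each [-0.154  0.001  0.014] [-0.002 -0.007 -0.001]
```

```bash
python3 -m handwheel '[{"travel":[-0.05,0,0.005],"dr":[0,0,0]},{"travel":[-0.05,0,0.005],"dr":[0,0,0]}]' | grep -E "pos|force"
for i in 1 2 3 4 ; do python3 -m handwheel '[{"travel":[-0.025,0,0.005],"dr":[0,0,0]}]' | grep -E "pos|force"; done
python3 -c "
from h import *; print(torack(ctrl.get_obs()['eef_pos']))"
```

```text
eef_pos: [0.5166, 0.0926, 0.0133]
wrist_force: [-2.1, 0.8, 1.1]
eef_pos: [0.5216, 0.0923, 0.0129]
wrist_force: [-2.0, 0.3, 0.6]
eef_pos: [0.5255, 0.0921, 0.0122]
wrist_force: [-15.6, -1.4, 7.4]
eef_pos: [0.5254, 0.0922, 0.0107]
wrist_force: [-21.6, -0.0, 15.8]
eef_pos: [0.5253, 0.0924, 0.0091]
wrist_force: [-12.7, -0.2, 9.9]
[-0.06397399  0.06909575  0.00905125]
```

```bash
python3 -m handwheel '[{"travel":[0.1,0,-0.01],"dr":[0,0,0]},{"travel":[0.15,0,-0.1],"dr":[0,0,0]},{"travel":[0,0,-0.25],"dr":[0,0,0]},{"travel":[0,0,-0.25],"dr":[0,0,0]},{"travel":[0,0,-0.25],"dr":[0,0,0]},{"travel":[0,0,-0.25],"dr":[0,0,0]},{"travel":[0,0,-0.2],"dr":[0,0,0]}]' 1
python3 -c "
from h import *; off([.435,.352],-17,-.028,.22)
im,c=snap('w12')
print('slot2 home', proj('',[rk(-.054,.069+s*.029,.022) for s in(-1,1)],c).round(0).tolist())"
```

```text
time_s: 24.0
eef_pos: [0.4836, 0.0946, 0.2043]
eef_rot: [-0.022, 0.022, 0.999, -0.0]
wrist_force: [0.5, -0.1, -0.2]
opening: 0.976
pos [0.4836 0.0946 0.2043] -> [0.4082 0.3602 0.22  ] | total [ 0.586  1.746 -0.081] [-0.013 -0.085  0.481] | n 8 each [ 0.073  0.218 -0.01 ] [-0.002 -0.011  0.06 ]
slot2 home [[251.0, 238.0], [309.0, 238.0]]
```

```bash
python3 -m handwheel '[{"travel":[0.073,0.218,-0.01],"dr":[0,-0.01,0]},{"travel":[0.073,0.218,-0.01],"dr":[0,-0.01,0]},{"travel":[0.073,0.218,-0.01],"dr":[0,-0.01,0]},{"travel":[0.073,0.218,-0.01],"dr":[0,-0.01,0]},{"travel":[0.073,0.218,-0.01],"dr":[0,-0.01,0]},{"travel":[0.073,0.218,-0.01],"dr":[0,-0.01,0]},{"travel":[0.073,0.218,-0.01],"dr":[0,-0.01,0]},{"travel":[0.073,0.218,-0.01],"dr":[0,-0.01,0]},{"travel":[0,0,0],"dr":[0,0,0.16]},{"travel":[0,0,0],"dr":[0,0,0.16]},{"travel":[0,0,0],"dr":[0,0,0.16]},{"travel":[0,0,0],"dr":[0,0,0]}]' 1
python3 -c "
from h import *; off([.435,.352],-17,-.028,.1)
im,c=snap('w13'); p=cor([.435,.352],-17,.014,c)
a=np.maximum(p.min(0)-45,0).astype(int); b=p.max(0).astype(int)+45; decks(im,c,[(*a,*b)],(.014,.02))"
```

```text
time_s: 25.05
eef_pos: [0.4143, 0.3742, 0.2297]
eef_rot: [0.015, 0.154, 0.988, 0.004]
wrist_force: [-0.4, 0.2, 0.3]
opening: 0.997
pos [0.4143 0.3742 0.2297] -> [0.4082 0.3602 0.1   ] | total [ 0.035 -0.112  0.862] [ 0.024  0.055 -0.023] | n 4 each [ 0.009 -0.028  0.216] [ 0.006  0.014 -0.006]
corners [[234.0, 148.0], [291.0, 147.0], [291.0, 228.0], [238.0, 229.0]]
(np.int64(188), np.int64(102)) 0.014 ctr [437. 339.] size [152.4 190.1] ang 71.9
(np.int64(188), np.int64(102)) 0.02 ctr [435.1 340.1] size [149.9 186.9] ang 71.9
```

View pics/w13.png

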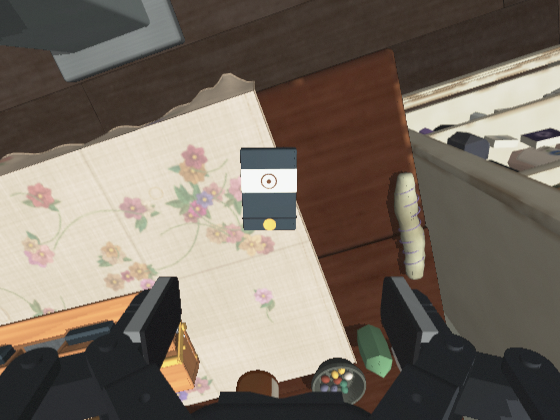

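The thin deck's corners are (241,149), (297,149), (296,230) and (243,230).

```bash
python3 - <<'E'
from h import *
d=np.load("pics/w13.npz"); c={k:d[k] for k in("camera_matrix","R","t")}
w=ray("",[[240.5,148.5],[297,148.5],[296.3,230.3],[242.7,230.3]],.014,c); C=w.mean(0); v=(w[3]+w[2]-w[0]-w[1])/2
print(C, np.degrees(np.arctan2(v[1],v[0])), np.linalg.norm(v), np.linalg.norm(w[1]-w[0]),np.linalg.norm(w[2]-w[3]))
off(C,np.degrees(np.arctan2(v[1],v[0])),-.028,.0)
E
```

```text
[0.43816654 0.35714428] -17.78720179693263 0.0907643916717914 0.057184879611231705 0.05909950954417472
pos [0.4143 0.374  0.2296] -> [0.4115 0.3657 0.    ] | total [ 0.045 -0.078  1.529] [0.025 0.055 0.011] | n 6 each [ 0.007 -0.013  0.255] [0.004 0.009 0.002]
```

```bash
python3 -m handwheel '[{"travel":[0.008,-0.013,0.22],"dr":[0.004,0.011,0]},{"travel":[0.008,-0.013,0.22],"dr":[0.004,0.011,0]},{"travel":[0.008,-0.013,0.22],"dr":[0.004,0.011,0]},{"travel":[0.008,-0.013,0.22],"dr":[0.004,0.011,0]},{"travel":[0,-0.013,0.22],"dr":[0.004,0.011,0]},{"travel":[0,0,0.15],"dr":[0,0,0]}]' 1
python3 -c "
from h import *; off([.438,.357],-17.6,-.028,.0)"
```

```text
time_s: 25.6
eef_pos: [0.4187, 0.3699, 0.044]
eef_rot: [0.008, 0.144, 0.99, 0.008]
wrist_force: [-0.0, 0.1, -0.7]
opening: 0.997
pos [0.4187 0.3699 0.044 ] -> [0.4113 0.3655 0.    ] | total [ 0.043 -0.048  0.292] [0.034 0.027 0.036] | n 2 each [ 0.022 -0.024  0.146] [0.017 0.013 0.018]
```

```bash
python3 -m handwheel '[{"travel":[0.022,-0.022,0.09],"dr":[0.015,0.013,0.018]},{"travel":[0.022,-0.022,0.08],"dr":[0.015,0.013,0.018]},{"travel":[0,0,0.05],"dr":[0,0,0]}]' 1
python3 -c "
from h import *; off([.438,.357],-17.6,-.028,.0)"
```

```text
time_s: 25.85
eef_pos: [0.4084, 0.3625, 0.0042]
eef_rot: [-0.003, 0.151, 0.989, -0.002]
wrist_force: [-0.2, -1.1, 0.1]
opening: 1.0
pos [0.4084 0.3625 0.0042] -> [0.4113 0.3655 0.    ] | total [-0.013  0.025  0.028] [-0.008 -0.01   0.009] | n 1 each [-0.013  0.025  0.028] [-0.008 -0.01   0.009]
```

```bash
python3 -m handwheel '[{"travel":[-0.01,0.022,0.04],"dr":[-0.005,-0.008,0.009]},{"travel":[0,0,0.01],"dr":[0,0,0]}]' 1 | grep pos
python3 -m handwheel '[{"travel":[0,0,0],"dr":[0,0,0]},{"travel":[0,0,0],"dr":[0,0,0]},{"travel":[0,0,0.01],"dr":[0,0,0]},{"travel":[0,0,0],"dr":[0,0,0]},{"travel":[0,0,0],"dr":[0,0,0]},{"travel":[0,0,0],"dr":[0,0,0]}]' -1
python3 -m handwheel '[{"travel":[0,0,-0.15],"dr":[0,0,0]},{"travel":[0,0,-0.22],"dr":[0,0,0]},{"travel":[0,0,-0.22],"dr":[0,0,0]},{"travel":[0,0,-0.05],"dr":[0,0,0]}]'
python3 -c "
from h import *; plan(rk(-.165,.138,.1),PSI)"
```

```text
eef_pos: [0.4108, 0.3649, -0.0049]
time_s: 26.52
eef_pos: [0.4143, 0.3671, -0.0012]
eef_rot: [0.002, 0.151, 0.988, 0.001]
wrist_force: [-0.1, -0.9, -0.9]
opening: 0.658
time_s: 26.85
eef_pos: [0.4112, 0.3655, 0.0948]
eef_rot: [-0.001, 0.151, 0.988, -0.001]
wrist_force: [0.7, 1.7, -1.0]
opening: 0.66
pos [0.4112 0.3655 0.0948] -> [0.4275 0.1659 0.1   ] | total [-0.501 -1.237 -0.033] [-0.003 -0.003 -0.493] | n 6 each [-0.084 -0.206 -0.005] [-0.001 -0.001 -0.082]
```

```bash
python3 -m handwheel '[{"travel":[-0.084,-0.206,0],"dr":[0,0,0]},{"travel":[-0.084,-0.206,0],"dr":[0,0,0]},{"travel":[-0.084,-0.206,0],"dr":[0,0,0]},{"travel":[-0.084,-0.206,0],"dr":[0,0,0]},{"travel":[-0.084,-0.206,0],"dr":[0,0,0]},{"travel":[-0.084,-0.206,0],"dr":[0,0,0]},{"travel":[0,0,0],"dr":[0,0,-0.165]},{"travel":[0,0,0],"dr":[0,0,-0.165]},{"travel":[0,0,0],"dr":[0,0,-0.165]},{"travel":[0,0,0],"dr":[0,0,0]}]'
python3 -c "
from h import *; plan(rk(-.165,.138,.02),PSI)"
```

```text
time_s: 27.68
eef_pos: [0.4314, 0.1588, 0.0973]
eef_rot: [0.006, 0.016, 1.0, 0.002]
wrist_force: [-0.5, 0.0, -1.5]
opening: 0.665
pos [0.4314 0.1588 0.0973] -> [0.4275 0.1659 0.02  ] | total [0.033 0.044 0.515] [0.008 0.021 0.027] | n 2 each [0.017 0.022 0.258] [0.004 0.011 0.013]
```

```bash
python3 -m handwheel '[{"travel":[0.016,0.022,0.17],"dr":[0.004,0.011,0.013]},{"travel":[0.016,0.022,0.17],"dr":[0.004,0.011,0.013]},{"travel":[0,0,0.13],"dr":[0,0,0]},{"travel":[0,0,0],"dr":[0,0,0]}]' | grep -E "pos|rot"
python3 -c "
from h import *; plan(rk(-.140,.138,.014),PSI)"
```

```text
eef_pos: [0.4295, 0.1662, 0.0258]
eef_rot: [0.003, 0.028, 1.0, 0.0]
pos [0.4295 0.1662 0.0258] -> [0.4525 0.1648 0.014 ] | total [-0.153 -0.001  0.08 ] [ 0.002  0.011 -0.02 ] | n 1 each [-0.153 -0.001  0.08 ] [ 0.002  0.011 -0.02 ]
```

```bash
python3 -m handwheel '[{"travel":[-0.075,0,0.04],"dr":[0,0.005,-0.01]},{"travel":[-0.075,0,0.04],"dr":[0,0.005,-0.01]},{"travel":[0,0,0.01],"dr":[0,0,0]}]'|grep -E "pos|force"
for i in 1 2 3 4 5; do python3 -m handwheel '[{"travel":[0,0,0.014],"dr":[0,0,0]}]' | grep -E "pos|force"; done
python3 -c "
from h import *; print(torack(ctrl.get_obs()['eef_pos']));plan(rk(-.135,.138,.005),PSI)"
```

```text
eef_pos: [0.4513, 0.1658, 0.012]
wrist_force: [-0.6, 0.4, -1.8]
eef_pos: [0.4513, 0.1659, 0.0102]
wrist_force: [0.1, 0.3, -1.2]
eef_pos: [0.4514, 0.1661, 0.0085]
wrist_force: [-0.3, -0.9, -2.0]
eef_pos: [0.4513, 0.1662, 0.0068]
wrist_force: [0.5, -0.1, -0.3]
eef_pos: [0.4511, 0.1664, 0.005]
wrist_force: [0.4, -0.2, -1.5]
eef_pos: [0.451, 0.1664, 0.0032]
wrist_force: [-3.2, -1.7, 6.4]
[-0.14155702  0.13959597  0.00324333]
pos [0.451  0.1664 0.0032] -> [0.4574 0.1645 0.005 ] | total [-0.044 -0.01  -0.012] [ 0.002 -0.001 -0.012] | n 1 each [-0.044 -0.01  -0.012] [ 0.002 -0.001 -0.012]
```

```bash
python3 -m handwheel '[{"travel":[0,-0.01,-0.018],"dr":[0,0,-0.01]},{"travel":[-0.06,0,0],"dr":[0,0,0]},{"travel":[-0.06,0,0],"dr":[0,0,0]}]'|grep -E "pos|force"
python3 -c "
from h import *; print(torack(ctrl.get_obs()['eef_pos']));plan(rk(-.072,.138,.0055),PSI)"
```

```text
eef_pos: [0.4678, 0.1642, 0.0062]
wrist_force: [0.3, 0.1, -0.5]
[-0.12462957  0.13819475  0.0061636 ]
pos [0.4678 0.1642 0.0062] -> [0.5204 0.1616 0.0055] | total [-0.351 -0.001  0.004] [ 0.001 -0.004  0.   ] | n 2 each [-0.175 -0.001  0.002] [ 0.001 -0.002  0.   ]
```

```bash
python3 -m handwheel '[{"travel":[-0.06,0,0.003],"dr":[0,0,0]},{"travel":[-0.06,0,0.002],"dr":[0,0,0]}]' | grep -E "pos|force";  python3 -m handwheel '[{"travel":[-0.06,0,0],"dr":[0,0,0]}]' | grep -E "pos|force";  python3 -m handwheel '[{"travel":[-0.06,0,0],"dr":[0,0,0]},{"travel":[-0.06,0,0],"dr":[0,0,0]}]' | grep -E "pos|force"
python3 -c "
from h import *; print(torack(ctrl.get_obs()['eef_pos'])); plan(rk(-.070,.138,.005),PSI)"
```

```text
eef_pos: [0.4882, 0.1633, 0.0057]
wrist_force: [-0.6, -0.2, -2.9]
eef_pos: [0.4986, 0.1627, 0.0057]
wrist_force: [0.1, 0.4, -1.1]
eef_pos: [0.5192, 0.1616, 0.0054]
wrist_force: [0.1, 0.6, -1.5]
[-0.07317336  0.13788499  0.00542797]
pos [0.5192 0.1616 0.0054] -> [0.5224 0.1616 0.005 ] | total [-0.021  0.001  0.003] [ 0.002 -0.001 -0.002] | n 1 each [-0.021  0.001  0.003] [ 0.002 -0.001 -0.002]
```

```bash
python3 -m handwheel '[{"travel":[0,0,0],"dr":[0,0,0]},{"travel":[0,0,0],"dr":[0,0,0]},{"travel":[0,0,0],"dr":[0,0,0]},{"travel":[0,0,-0.1],"dr":[0,0,0]},{"travel":[0,0,-0.2],"dr":[0,0,0]},{"travel":[0.1,0,-0.1],"dr":[0,0,0]},{"travel":[0.15,0,0],"dr":[0,0,0]},{"travel":[0.1,0,0],"dr":[0,0,0]}]' 0.8 | grep -E "pos|force"
python3 -m handwheel '[{"travel":[0,0,0],"dr":[0,0,0]},{"travel":[0,0,0],"dr":[0,0,0]},{"travel":[0,0,0],"dr":[0,0,0]},{"travel":[0,0,0],"dr":[0,0,0]},{"travel":[0,0,0],"dr":[0,0,0]},{"travel":[0,0,0],"dr":[0,0,0]},{"travel":[0,0,0],"dr":[0,0,0]},{"travel":[0,0,0],"dr":[0,0,0]}]' -1 | grep -E "pos|open"
python3 -c "
from h import *; plan(rk(-.122,.138,.013),PSI)"
```

```text
eef_pos: [0.4693, 0.1634, 0.0678]
wrist_force: [-0.5, -0.6, -0.5]
eef_pos: [0.4687, 0.1636, 0.0679]
opening: -0.005
pos [0.4687 0.1636 0.0679] -> [0.4704 0.1639 0.013 ] | total [-0.011  0.002  0.366] [ 0.002  0.002 -0.003] | n 2 each [-0.005  0.001  0.183] [ 0.001  0.001 -0.002]
```

```bash
python3 -m handwheel '[{"travel":[0,0,0.12],"dr":[0,0,0]},{"travel":[0,0,0.12],"dr":[0,0,0]},{"travel":[0,0,0.09],"dr":[0,0,0]},{"travel":[0,0,0.02],"dr":[0,0,0]}]' | grep pos
python3 -m handwheel '[{"travel":[-0.07,0,0],"dr":[0,0.003,0]},{"travel":[-0.05,0,0],"dr":[0,0.003,0]}]' | grep -E "pos|force"
python3 -c "
from h import *; print(torack(ctrl.get_obs()['eef_pos'])); plan(rk(-.066,.138,.012),PSI)"
```

```text
eef_pos: [0.4718, 0.1637, 0.0152]
eef_pos: [0.4886, 0.1628, 0.0142]
wrist_force: [-0.2, 0.3, 0.9]
[-0.10376641  0.13770939  0.01417782]
pos [0.4886 0.1628 0.0142] -> [0.5264 0.1614 0.012 ] | total [-0.252  0.002  0.014] [ 0.002 -0.002 -0.003] | n 1 each [-0.252  0.002  0.014] [ 0.002 -0.002 -0.003]
```

```bash
python3 -m handwheel '[{"travel":[-0.05,0,0.004],"dr":[0,0,0]},{"travel":[-0.05,0,0.004],"dr":[0,0,0]},{"travel":[-0.05,0,0.004],"dr":[0,0,0]}]' | grep -E "pos|force"
python3 -m handwheel '[{"travel":[-0.05,0,0.004],"dr":[0,0,0]}]' | grep -E "pos|force"
for i in 1 2 3 4 ; do python3 -m handwheel '[{"travel":[-0.025,0,0.003],"dr":[0,0,0]}]' | grep -E "pos|force"; done
python3 -c "
from h import *; print(torack(ctrl.get_obs()['eef_pos']))"
```

```text
eef_pos: [0.5155, 0.1616, 0.0141]
wrist_force: [-0.2, 0.3, 0.4]
eef_pos: [0.5243, 0.1613, 0.014]
wrist_force: [-2.4, 0.3, 1.5]
eef_pos: [0.5286, 0.1609, 0.0139]
wrist_force: [-16.5, 0.2, 12.1]
eef_pos: [0.5286, 0.1609, 0.0128]
wrist_force: [-24.6, 1.0, 15.8]
eef_pos: [0.5284, 0.1609, 0.0116]
wrist_force: [-13.8, 1.1, 11.0]
eef_pos: [0.5283, 0.161, 0.0105]
wrist_force: [-13.1, 0.6, 10.5]
[-0.06408207  0.13776153  0.01047526]
```

All three pushes stopped at rack x ≈ −64 mm. I'll retreat and check everything from above.

```bash
python3 -m handwheel '[{"travel":[0.1,0,-0.01],"dr":[0,0,0]},{"travel":[0.15,0,-0.1],"dr":[0,0,0]},{"travel":[0,-0.2,-0.25],"dr":[0,0,0]},{"travel":[0,-0.2,-0.25],"dr":[0,0,0]},{"travel":[0,-0.2,-0.25],"dr":[0,0,0]},{"travel":[0,-0.2,-0.25],"dr":[0,0,0]},{"travel":[0,-0.1,-0.15],"dr":[0,0,0]},{"travel":[0,0,0],"dr":[0,0,0]}]' 1 | grep -E "pos|rot"
python3 -c "
from h import *; plan(rk(.018,0,.17),PSI)
im,c=snap('w14')
for y,T in((.138,.022),(.069,.022),(-.069,.028)): print(y, proj('',[rk(-.054,y+s*.029,T) for s in(-1,1)],c).round(0).tolist())
print('grip',proj('',rk(.018,0,.072),c), 'bar',proj('',rk(-.011,0,.054),c))
b=im[190:350,80:520,::-1]; cv2.imwrite('pics/w14c.png',cv2.resize(b,None,fx=1.8,fy=1.8,interpolation=cv2.INTER_CUBIC))"
```

```text
eef_pos: [0.49, 0.0366, 0.1909]
eef_rot: [-0.016, 0.021, 1.0, -0.002]
pos [0.49   0.0366 0.1909] -> [0.604  0.0197 0.17  ] | total [-0.768 -0.081  0.115] [-0.007 -0.061  0.007] | n 4 each [-0.192 -0.02   0.029] [-0.002 -0.015  0.002]
0.138 [[383.0, 233.0], [444.0, 233.0]]
0.069 [[310.0, 232.0], [371.0, 233.0]]
-0.069 [[163.0, 234.0], [225.0, 234.0]]
grip [[266.85004603 329.68386018]] bar [[267.41539754 289.69761769]]
```

View pics/w14c.png

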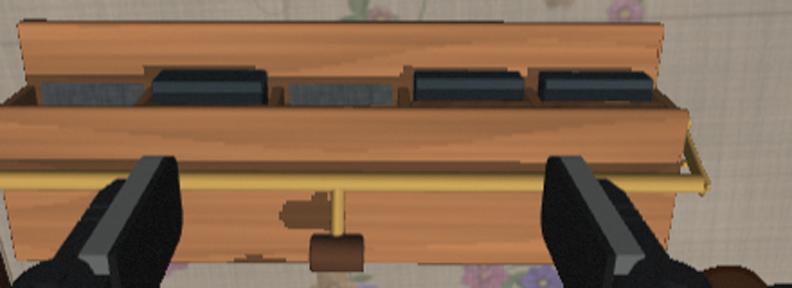

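All three decks lie at the predicted home edges (row ≈ 233), and the keeper grip is at (267,330), exactly as modelled. Next I'll pinch the grip to close the keeper.

```bash
python3 -m handwheel '[{"travel":[-0.19,-0.02,0.02],"dr":[0,-0.015,0]},{"travel":[-0.19,-0.02,0.02],"dr":[0,-0.015,0]},{"travel":[-0.19,-0.02,0.02],"dr":[0,-0.015,0]},{"travel":[-0.19,-0.02,0.02],"dr":[0,-0.015,0]},{"travel":[0,0,0.1],"dr":[0,0,0]},{"travel":[0,0,0.1],"dr":[0,0,0]},{"travel":[0,0,0],"dr":[0,0,0]}]' 1 | grep -E "pos|rot"
python3 -c "
from h import *; plan(rk(.018,0,.0545),PSI)
im,c=snap('w15'); print('grip',proj('',rk(.018,0,.072),c), 'bar',proj('',rk(-.011,0,.054),c))
h=cv2.cvtColor(im,cv2.COLOR_RGB2HSV); print([(v,*map(int,h[v,int(proj('',rk(.018,0,.072),c)[0,0])])) for v in range(150,300,6)])"
```

```text
eef_pos: [0.606, 0.0245, 0.136]
eef_rot: [-0.002, 0.021, 1.0, -0.0]
pos [0.606  0.0245 0.136 ] -> [0.604  0.0197 0.0545] | total [ 0.01  -0.033  0.543] [-0.    -0.009  0.009] | n 3 each [ 0.003 -0.011  0.181] [-0.    -0.003  0.003]
grip [[272.56772815 224.17385024]] bar [[273.04528063 172.52495654]]
[(150, 13, 139, 196), (156, 13, 141, 210), (162, 12, 137, 123), (168, 19, 144, 181), (174, 23, 133, 230), (180, 19, 144, 186), (186, 19, 144, 152), (192, 19, 143, 152), (198, 19, 142, 153), (204, 19, 143, 153), (210, 19, 142, 154), (216, 12, 125, 63), (222, 10, 128, 72), (228, 12, 124, 68), (234, 11, 123, 58), (240, 13, 143, 202), (246, 16, 64, 172), (252, 17, 39, 181), (258, 17, 40, 183), (264, 15, 61, 176), (270, 16, 75, 176), (276, 16, 75, 164), (282, 15, 129, 73), (288, 16, 141, 101), (294, 16, 137, 104)]
```

```bash
python3 -m handwheel '[{"travel":[0.004,-0.011,0.17],"dr":[0,-0.003,0.003]},{"travel":[0.004,-0.011,0.17],"dr":[0,-0.003,0.003]},{"travel":[0.003,-0.011,0.1],"dr":[0,-0.003,0.003]},{"travel":[0,0,0.05],"dr":[0,0,0]}]' 1 | grep -E "pos|force"
python3 -c "
from h import *; plan(rk(.018,0,.0545),PSI)"
```

```text
eef_pos: [0.6059, 0.0221, 0.0642]
wrist_force: [-0.9, 0.1, 0.2]
pos [0.6059 0.0221 0.0642] -> [0.604  0.0197 0.0545] | total [ 0.013 -0.017  0.064] [-0.     0.01   0.005] | n 1 each [ 0.013 -0.017  0.064] [-0.     0.01   0.005]
```

```bash
python3 -m handwheel '[{"travel":[0.01,-0.015,0.04],"dr":[0,0.008,0.005]},{"travel":[0.003,0,0.025],"dr":[0,0,0]}]' 1 | grep -E "pos|force"
python3 -m handwheel '[{"travel":[0,0,0],"dr":[0,0,0]},{"travel":[0,0,0],"dr":[0,0,0]},{"travel":[0,0,0],"dr":[0,0,0]},{"travel":[0,0,0],"dr":[0,0,0]}]' -1 | grep -E "pos|force|open"
python3 -c "
from h import *; plan(rk(.018,0,.0545),PSI)"
```

```text
eef_pos: [0.603, 0.0208, 0.0534]
wrist_force: [0.3, -0.4, -0.6]
eef_pos: [0.6043, 0.0211, 0.0557]
wrist_force: [0.5, -0.6, -0.2]
opening: 0.455
pos [0.6043 0.0211 0.0557] -> [0.604  0.0197 0.0545] | total [ 0.002 -0.009  0.008] [0.    0.004 0.002] | n 1 each [ 0.002 -0.009  0.008] [0.    0.004 0.002]
```

```bash
python3 -m handwheel '[{"travel":[0.002,-0.009,0.01],"dr":[0,0.003,0]},{"travel":[0,0,0],"dr":[0,0,0]},{"travel":[0,0,0],"dr":[0,0,0]},{"travel":[0,0,0],"dr":[0,0,0]}]' -1 | grep -E "pos|force|open"
cat >> h.py <<'E'
def arcrows(offx,offz,steps,dphi=6.):
    "rows (tool x,z units) following the grip circle back down; off = grip - TCP in rack frame"
    o=ctrl.get_obs(); p=torack(o["eef_pos"]); gx,gz=p[0]+offx+.030,p[2]+offz-.022
    a=np.degrees(np.arctan2(gz,-gx)); print("phi",round(a,1),"theta",round(np.radians(a-13.4),3),"r",round(np.hypot(gx,gz),4),"ry",round(p[1],4),"F",o["wrist_force"].round(1),"open",round(o["opening"],3))
    plan(o["eef_pos"],PSI,1)
    x,z=gx,gz
    for k in range(1,steps+1):
        b=np.radians(a-dphi*k); X,Z=-.069*np.cos(b),.069*np.sin(b); print([round(-(X-x)/.15,3),0,round(-(Z-z)/.15,3)]); x,z=X,Z
E
python3 -c "
from h import *; p=torack(ctrl.get_obs()['eef_pos']); print(p, 'off', .018-p[0], .072-p[2]); snap('w16')"
```

```text
eef_pos: [0.6047, 0.0194, 0.0558]
wrist_force: [0.3, 0.3, -1.5]
opening: 0.29
[ 0.01870325 -0.00027079  0.05578303] off -0.0007032481364022541 0.016216967670455273
```

View pics/w16.png

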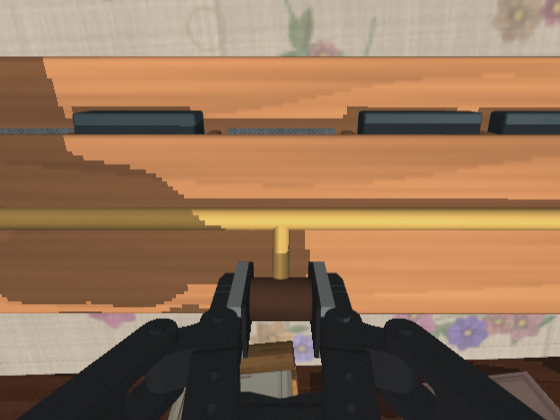

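The grip is pinched centrally. I'll lower it along the circle, correcting after every few rows.

```bash
python3 -c "
from h import *; arcrows(-.0007,.0162,3)"
```

```text
phi 133.8 theta 2.102 r 0.0693 ry -0.0003 F [ 0.5 -0.4 -0.8] open 0.291
pos [0.6047 0.0194 0.0558] -> [0.6047 0.0194 0.0558] | total [0. 0. 0.] [-0.001  0.004  0.003] | n 1 each [0. 0. 0.] [-0.001  0.004  0.003]
[np.float64(0.038), 0, np.float64(-0.03)]
[np.float64(0.04), 0, np.float64(-0.028)]
[np.float64(0.042), 0, np.float64(-0.023)]
```

```bash
python3 -m handwheel '[{"travel":[0.038,0,-0.03],"dr":[0,0,0]},{"travel":[0.04,0,-0.028],"dr":[0,0,0]},{"travel":[0.042,0,-0.023],"dr":[0,0,0]}]' >/dev/null;  python3 -c "
from h import *; arcrows(-.0007,.0162,4)"
```

```text
phi 116.8 theta 1.805 r 0.0689 ry -0.0003 F [ 6.3 -0.1 -7.6] open 0.293
pos [0.5878 0.0201 0.0673] -> [0.5878 0.0201 0.0673] | total [0. 0. 0.] [-0.001  0.013  0.002] | n 1 each [0. 0. 0.] [-0.001  0.013  0.002]
[np.float64(0.044), 0, np.float64(-0.02)]
[np.float64(0.046), 0, np.float64(-0.015)]
[np.float64(0.047), 0, np.float64(-0.01)]
[np.float64(0.048), 0, np.float64(-0.005)]
```

```bash
python3 -m handwheel '[{"travel":[0.044,0,-0.02],"dr":[0,0.005,0]},{"travel":[0.046,0,-0.015],"dr":[0,0.005,0]},{"travel":[0.047,0,-0.01],"dr":[0,0.003,0]}]' >/dev/null;  python3 -c "
from h import *; arcrows(-.0007,.0162,3)"
```

```text
phi 97.3 theta 1.465 r 0.0694 ry -0.0003 F [  4.3  -0.4 -10.8] open 0.288
pos [0.5655 0.0211 0.0747] -> [0.5655 0.0211 0.0747] | total [0. 0. 0.] [-0.001  0.004  0.001] | n 1 each [0. 0. 0.] [-0.001  0.004  0.001]
[np.float64(0.048), 0, np.float64(-0.001)]
[np.float64(0.048), 0, np.float64(0.001)]
[np.float64(0.048), 0, np.float64(0.006)]
```

```bash
python3 -m handwheel '[{"travel":[0.048,0,-0.001],"dr":[0,0,0]},{"travel":[0.048,0,0.002],"dr":[0,0,0]},{"travel":[0.048,0,0.007],"dr":[0,0,0]}]' >/dev/null;  python3 -c "
from h import *; arcrows(-.0007,.0162,3)"
```

```text
phi 79.1 theta 1.147 r 0.0706 ry -0.0003 F [ 6.7  0.5 -8.2] open 0.282
pos [0.5434 0.0221 0.0751] -> [0.5434 0.0221 0.0751] | total [0. 0. 0.] [-0.001  0.013  0.001] | n 1 each [0. 0. 0.] [-0.001  0.013  0.001]
[np.float64(0.045), 0, np.float64(0.022)]
[np.float64(0.045), 0, np.float64(0.016)]
[np.float64(0.043), 0, np.float64(0.021)]
```

```bash
python3 -m handwheel '[{"travel":[0.043,0,0.024],"dr":[0,0.005,0]},{"travel":[0.043,0,0.02],"dr":[0,0.004,0]}]' >/dev/null;  python3 -c "
from h import *; arcrows(-.0007,.0162,3)"
```

```text
phi 70.4 theta 0.995 r 0.0708 ry -0.0003 F [ 6.1  0.6 -5.5] open 0.283
pos [0.533  0.0226 0.0725] -> [0.533  0.0226 0.0725] | total [0. 0. 0.] [-0.001  0.022  0.   ] | n 1 each [0. 0. 0.] [-0.001  0.022  0.   ]
[np.float64(0.04), 0, np.float64(0.03)]
[np.float64(0.042), 0, np.float64(0.023)]
[np.float64(0.04), 0, np.float64(0.027)]
```

```bash
python3 -m handwheel '[{"travel":[0.04,0,0.036],"dr":[0,0.01,0]},{"travel":[0.04,0,0.032],"dr":[0,0.006,0]}]' >/dev/null;  python3 -c "
from h import *; arcrows(-.0007,.0162,3)"
```

```text
phi 63.0 theta 0.865 r 0.0705 ry -0.0003 F [4.  0.9 3.6] open 0.281
pos [0.5247 0.023  0.0686] -> [0.5247 0.023  0.0686] | total [0. 0. 0.] [-0.003  0.026  0.   ] | n 1 each [0. 0. 0.] [-0.003  0.026  0.   ]
[np.float64(0.037), 0, np.float64(0.033)]
[np.float64(0.039), 0, np.float64(0.028)]
[np.float64(0.036), 0, np.float64(0.032)]
```

```bash
python3 -m handwheel '[{"travel":[0.037,0,0.04],"dr":[0,0.015,0]},{"travel":[0.037,0,0.038],"dr":[0,0.01,0]}]' >/dev/null;  python3 -c "
from h import *; arcrows(-.0007,.0162,3)"
```

```text
phi 54.9 theta 0.724 r 0.0701 ry -0.0004 F [0.4 0.9 8.9] open 0.287
pos [0.5164 0.0233 0.0631] -> [0.5164 0.0233 0.0631] | total [0. 0. 0.] [-0.004  0.016  0.001] | n 1 each [0. 0. 0.] [-0.004  0.016  0.001]
[np.float64(0.034), 0, np.float64(0.036)]
[np.float64(0.035), 0, np.float64(0.034)]
[np.float64(0.031), 0, np.float64(0.037)]
```

```bash
python3 -m handwheel '[{"travel":[0.034,0,0.042],"dr":[0,0.01,0]},{"travel":[0.033,0,0.042],"dr":[0,0.005,0]},{"travel":[0.031,0,0.043],"dr":[0,0.005,0]}]' >/dev/null;  python3 -c "
from h import *; arcrows(-.0007,.0162,3)"
```

```text
phi 41.0 theta 0.481 r 0.0698 ry -0.0004 F [-0.3  2.1  8.9] open 0.289
pos [0.504  0.0238 0.0516] -> [0.504  0.0238 0.0516] | total [0. 0. 0.] [-0.006  0.011  0.004] | n 1 each [0. 0. 0.] [-0.006  0.011  0.004]
[np.float64(0.025), 0, np.float64(0.042)]
[np.float64(0.025), 0, np.float64(0.041)]
[np.float64(0.021), 0, np.float64(0.043)]
```

```bash
python3 -m handwheel '[{"travel":[0.024,0,0.046],"dr":[0,0.005,0]},{"travel":[0.024,0,0.046],"dr":[0,0.005,0]},{"travel":[0.021,0,0.047],"dr":[0,0.005,0]}]' >/dev/null;  python3 -c "
from h import *; arcrows(-.0007,.0162,3)"
```

```text
phi 25.9 theta 0.219 r 0.0695 ry -0.0005 F [1.7 2.1 5.1] open 0.294
pos [0.4942 0.0242 0.0362] -> [0.4942 0.0242 0.0362] | total [0. 0. 0.] [-0.008  0.004  0.006] | n 1 each [0. 0. 0.] [-0.008  0.004  0.006]
[np.float64(0.016), 0, np.float64(0.046)]
[np.float64(0.014), 0, np.float64(0.046)]
[np.float64(0.009), 0, np.float64(0.047)]
```

```bash
python3 -m handwheel '[{"travel":[0.015,0,0.048],"dr":[0,0,0]},{"travel":[0.013,0,0.046],"dr":[0,0,0]}]' >/dev/null;  python3 -c "
from h import *; arcrows(-.0007,.0162,2)"
for i in 1 2; do python3 -m handwheel '[{"travel":[0.003,0,0.02],"dr":[0,0,0]}]' | grep -E "pos|force"; done;  python3 -c "
from h import *; arcrows(-.0007,.0162,1)"
```

```text
phi 16.4 theta 0.053 r 0.069 ry -0.0005 F [3.  1.6 2.4] open 0.289
pos [0.4906 0.0244 0.0253] -> [0.4906 0.0244 0.0253] | total [0. 0. 0.] [-0.009  0.01   0.007] | n 1 each [0. 0. 0.] [-0.009  0.01   0.007]
[np.float64(0.011), 0, np.float64(0.047)]
[np.float64(0.006), 0, np.float64(0.048)]
eef_pos: [0.49, 0.0244, 0.0234]
wrist_force: [-4.3, 0.4, 12.8]
eef_pos: [0.49, 0.0244, 0.022]
wrist_force: [-3.1, 0.4, 8.9]
phi 13.6 theta 0.004 r 0.0687 ry -0.0005 F [-3.1  0.4  8.9] open 0.285
pos [0.49   0.0244 0.022 ] -> [0.49   0.0244 0.022 ] | total [0. 0. 0.] [-0.01   0.014  0.009] | n 1 each [0. 0. 0.] [-0.01   0.014  0.009]
[np.float64(0.011), 0, np.float64(0.047)]
```

The keeper reads 0.00 rad and presses on its stop. I'll release, retreat and check.

```bash
python3 -m handwheel '[{"travel":[0,0,0.005],"dr":[0,0,0]},{"travel":[0,0,0],"dr":[0,0,0]},{"travel":[0,0,0],"dr":[0,0,0]},{"travel":[0,0,0],"dr":[0,0,0]},{"travel":[0,0,0],"dr":[0,0,0]},{"travel":[0,0,-0.1],"dr":[0,0,0]},{"travel":[0,0,-0.25],"dr":[0,0,0]},{"travel":[0,0,-0.25],"dr":[0,0,0]},{"travel":[0,0,-0.25],"dr":[0,0,0]},{"travel":[0,0,-0.25],"dr":[0,0,0]},{"travel":[0,0,-0.2],"dr":[0,0,0]},{"travel":[0,0,0],"dr":[0,0,0]}]' 1
python3 - <<'E'
from h import *
im,c=snap('w17'); print('grip down',proj('',rk(-.097,0,.038),c),'bar',proj('',rk(-.067,0,.022),c))
s=viewer.camera("scene")[:,:,::-1]; t=viewer.camera("top")[:,:,::-1]
a=cv2.resize(im[170:330,60:500,::-1],(792,288)); b=cv2.resize(s[150:310,120:340],(396,288)); d=cv2.resize(t[145:290,160:360],(396,288))
cv2.imwrite("pics/final.png",np.vstack([a,np.hstack([b,d])]))
E
```

```text
time_s: 37.5
eef_pos: [0.4813, 0.0261, 0.2224]
eef_rot: [-0.007, 0.02, 1.0, -0.002]
wrist_force: [0.6, 0.3, 0.0]
opening: 0.998
grip down [[280.18117813 189.13616046]] bar [[280.08875674 213.09775095]]
```

View pics/final.png

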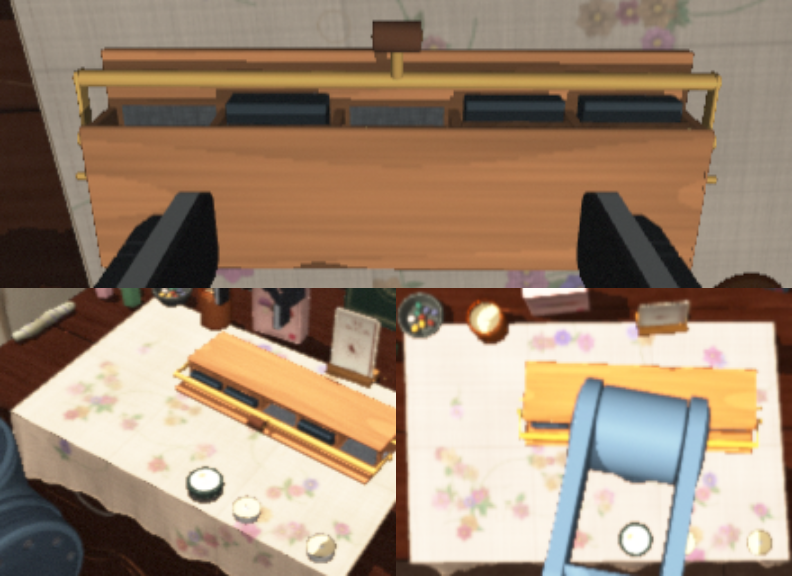

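The grip is at about (280,190), against (280,189) predicted for the keeper down. The three decks are behind the bar and the tin and tea lights are in place, so I'll hand in.

```bash
python3 -c "
from bench import ctrl; print(ctrl.hand_in())"
```

```text
the job is handed in; nothing more can be done
None
```

I put the three decks I found on the dresser into the rack, closed the keeper by its grip, and handed the job in after about 38 s on the robot's clock. No verdict was reported.

- **Keeper up:** I pinched the grip and swung it back to the stop. Near the end the grip slid out of the fingers. Two further pictures showed the keeper standing still on its stop, so I carried on.
- **Decks:** The medium deck is in slot 4 and the two thin decks are in slots 1 and 2. I pushed each one in with closed fingers until it stopped, at about 22–25 N. All three stopped at the same depth, TCP about 64 mm ahead of the rack's centre. In the overhead wrist view their outer edges sat where a deck fully home should show.
- **Keeper down:** I re-pinched the grip centrally and lowered it along its arc in small corrected steps. It stayed pinched the whole way down to a reading of about 0.00 rad, which I worked out from the tool position. After release, the grip appeared within about 1 px of its predicted closed position.
- **Other things:** The salve tin and both tea lights looked undisturbed in the last pictures. The amber candle jar and the green crystal I never picked out or checked by name. The tool never worked low down except at the three decks, the front of the rack and the grip.

Two measurements disagreed slightly. The top and wrist cameras differed by about 2 mm on the rack's position; I used the wrist value with a small correction. I also saw only three decks; if a fourth was hidden from every camera, I missed it.

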